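Strip the orbital mixer and sort its bottles by weight

ROBOT

A 6-joint arm with a two-finger parallel gripper is mounted at the origin on a cart in front of the work surface, level with it; the furniture and walls round the work are solid. World frame = base frame: x ahead of the robot, y to its left, z up, the work surface at z = 0. Lengths are in m, angles in rad, forces in N, time in s.
With the tool pointing down it reaches from about 0.275 to 0.725 m from the base axis. Payload 15.9 kg.
Tool frame: the origin (TCP) lies at the very end of the fingers, on their centre line; the grasp point (between the pads) lies behind it (r.grip_point_offset is the x of the grasp point in the tool frame, in m); x points along the fingers, z is the direction in which the jaws open and shut, and the axes are right-handed (so a half turn about x gives the same grasp; the last joint's range is limited). The gripper opens to 85 mm and grips with 20 to 120 N. Pads are 22 mm wide; open, the fingers measure 114 mm over their backs; the gripper's body (76 mm by 85 mm) begins 54 mm behind the grasp point. The pads swing forward as they close: fully open they stand 13 mm farther back than shut.
Start: joints at [1.164, 0.213, -0.034, 1.323, 0, 1.571], TCP at [0.198, 0.459, 0.231] pointing down, gripper open.
Joint ranges: [-2.98, 2.98], [-0.74, 1.72], [-1.14, 1.35], [-2.1, 2.04], [-1.57, 1.44], [-3.14, 3.14]. Speed limits (rad/s): [1.89, 1.89, 2.39, 2.57, 3.14, 3.14].

INTERFACE

Orientations are given as a unit quaternion [x, y, z, w].
In Python, from station import readout, optics, job, r gives the robot as it stands.
- The arm moves only by the tool move_arm, never from a script. Its argument "plan" is a list of rows, each a list of 7 numbers: the shift along the tool's x, y, z in cm, then the turn, a rotation vector about the tool's x, y, z in rad, then the closure in counts, from 0 (fully open) to 255 (shut). In form: [[x, y, z, ax, ay, az, hand], ...]. A call has 1 to 12 rows; each row is the pose to reach, as a shift and turn from the pose commanded when the call began, along the tool's axes at that moment; what a row does not reach only later rows make up. A row lasts 1/12 s, in which the tool goes at most 41.7 mm and 7.16 degrees, less where a joint would pass 70% of its speed; a pose out of reach is approached as far as the arm can. A call with a gripper value outside its range is refused whole. The fingers move at their own pace and stop on an object; "force" is the grip in N (left out, the last holds). Time passes only in rows, so rows that repeat a pose let the fingers close. It gives the time, the measured TCP pose, the force and the opening at its end, in the units of the state.
- readout.get_state(): the state, without advancing time (a new reading comes with each control period).
- optics.get_image(name): name is "scene" or "top" or "wrist"; returns (picture, depth): 384x512x3 uint8, red, green, blue; 384x512 float32, m along the optical axis (not along the pixel's ray), 0 where there is no reading.
- optics.get_calibration(name): a dict with "intrinsics" (3x3 intrinsics, pixels), "rvec" (rotation vector, rad) and "tvec" (3), from world to camera coordinates, as OpenCV has them. Camera axes: x right, y down, z forward; pixel columns grow to the right and rows downward; lengths in m; the calibration is good to about 2 mm. A picture is of the moment at which its call begins: read the wrist's pose just before it. get_calibration takes no time and is no camera call; for the wrist camera it gives the pose at the moment of the call.
- job.hand_in(): hands the job in, once; it reports no verdict.
Trained networks look in the newest picture that a camera, given by its name, has taken for a name from the list of things; names that differ only in an ending like _2 or _b are one class to them, and where a whole thing is asked for, a point or a joint stands for the part that bears it (a point fixed in the world has none). Each returns a list of dicts, best first, with "conf" (0 to 1); they miss things now and then, are a little off and sometimes report something else, mostly with a low value. They report only what shows in the picture. A call takes as long as a camera call. They do not tell look-alikes from the thing itself.
- optics.masks_of(camera, name): "pixels" (384x512 bool, what is visible of it) and "at" ([row, column] in pixels, amid what is visible of it).
The state is a dict: "clock": time; "joint_positions": joint angles; "dq": joint speeds; "tau": joint torques, N m; "eef_pos": TCP position; "tcp_rot": TCP orientation; "ft_force": force on the tool from outside, world axes, zero at the start; "wrist_torque": the same for the moment, N m; "grip_width": finger opening in m.
Only numpy, scipy, OpenCV 4.12 (cv2) and the standard library are available. Lean on these libraries where they do the work, as an engineer would, in place of code of your own. Each camera call takes 0.05 s, during which the arm holds its last target.

TASK

Strip the orbital mixer for its wipe-down: unscrew the brass hand nut - it has a left-hand thread, as its notched corners and the engraved arrow show, so it loosens clockwise - lay it on the grey-green parts mat, then lay the blue clamp bar on the mat too. Then clear every bottle off the mixer: the bottles look alike, so lift each one and feel its weight, and put the full ones in the blue stock tub and the empty ones in the yellow waste tub. Leave the timer, the reagent carton and the dropper bottle where they are.

Things in the scene. Friction and masses are not known exactly. Their poses are not given: they have to be found in the camera images.
- mixer: orbital mixer at rest, fixed to the bench: white housing with a level deck 120 x 330 mm; its black mat is 56 mm above the origin, a rim round it 9 mm higher. Origin: centre of its underside; z up, y along the deck. The spindle stands on its z axis; the clamp bar lies on a shoulder of it at 182.5 mm. Up to 4 bottles stand on the mat at about y = -128, -66, 66, 128 mm
- spindle_top (a point): top end of the mixer's steel spindle, 219.5 mm above the bench, on its axis. The spindle above the clamp bar has a coarse two-start LEFT-hand thread, 24 mm over the threads, lead 20 mm a turn
- brass_nut: loose hexagon nut, 44 mm over flats, 51 over corners, 38 high, closed top, 350 g. Origin: centre of its underside; z up; white index line on top along +x, flats face +x and every 60 degrees. Starts screwed down, underside 188.5 mm above the bench. Turned clockwise (from above, as its engraved arrow) it climbs 20 mm a turn, 2 mm end play, and is free after about 1 turn; anticlockwise tightens
- clamp_bar: loose blue metal bar 46 mm wide (its x), 290 mm long (its y), 6 mm thick, 180 g, with a 29 mm hole in the middle for the spindle. Origin: centre of its underside. It starts on the spindle's shoulder, 1.5 mm above the bottle caps, held by the nut; with the nut off, the spindle stands 31 mm out above it and it lifts straight off
- bottle_1: white round bottle with a blue cap, 52 mm across, 125 high; straight body up to 100 mm, cap 32 mm across. Origin: centre of its underside. All look alike; a full one weighs about 200 g, an empty one about 40 g (within 10 percent), in no set order. 3 or 4 are there; absent ones read None
- bottle_2: another such bottle, full or empty, or absent
- bottle_3: another such bottle, full or empty, or absent
- bottle_4: another such bottle, full or empty, or absent
- parts_mat: flat grey-green mat fixed to the bench, 320 mm (its x) by 150 mm (its y), 3 mm thick. Origin: centre of its underside
- stock_tub: loose open blue tub 116 mm (its x) by 156 mm (its y), 45 mm high, walls and floor 4 mm, 400 g, for full bottles. Origin: centre of its underside, on the bench. Takes two bottles side by side along its y
- waste_tub: loose open yellow tub of the same size, for empty bottles; the two tubs change places from start to start
- timer: bystander: small white bench timer lying behind the mixer, 58 x 68 x 18 mm
- reagent_box: bystander: small white carton with a green stripe behind the mixer, 60 x 115 x 42 mm
- dropper: bystander: brown dropper bottle 33 mm across, 102 mm high, behind the tubs and mixer
Not all that is in view belongs to the job. Leave any brown look-alike of the bottle_3 alone. Of the things that look like the brass_nut, the larger one is meant.

How it is judged:
By the outcome, as a careful person would: the job done as asked, in the order asked, and still so for the second after the job is handed in, with the robot touching nothing.
Of bottle_1, bottle_2, bottle_3, bottle_4 only 3 to 4 are there at a start; the rules pass over those that are not, and their reading is None.
At some moment in a run one of stock_tub, waste_tub may be knocked a few centimetres aside while the robot is not near it.
Once in a run the grip may slacken for a moment while it holds something.
It also fails if it takes over 210 s, if anything falls off the work surface, if the arm or the gripper's body presses on something with over 40 N, if the wrist force passes 120 N, or if a joint passes its speed limit or range.

## Working session

There is one attempt and no reset: what is moved stays moved. The work goes in short steps, Python scripts to look and compute and a tool call to move; the robot and the scene stay as the last step left them, time stands still between calls to the robot, and variables do not carry over. Pictures are saved under pics/ and viewed, and the job is handed in when it is done.

Besides the shell and the picture viewer there is one more tool, called after "Emit:" as a command line: name --pt "numbers of a row" for each row, then --argument value for the rest. move_arm: Moves the arm, as the interface text tells. Its arguments: {"type":"object","properties":{"plan":{"type":"array"},"force":{"type":"number"}},"required":["plan"]}

```bash
ls; mkdir -p pics; python3 - <<'E'
from station import readout, optics, job, r
import cv2
print(readout.get_state()); print(r.grip_point_offset)
for n in ["scene","top","wrist"]:
    p,d=optics.get_image(n); cv2.imwrite(f"pics/{n}0.png",p[:,:,::-1]); print(n,optics.get_calibration(n))
E
```

```text
pics
{'clock': 0.0, 'joint_positions': array([ 1.16399450e+00,  2.13354016e-01, -3.50464958e-02,  1.32349920e+00,
       -1.97180742e-05,  1.57078202e+00]), 'dq': array([-1.15254477e-03,  4.99434404e-04, -1.37381538e-05, -4.18625498e-05,
        3.65524322e-04,  6.98431592e-05]), 'tau': array([ 3.79352365e-03, -6.86160636e+01,  4.87117839e+01,  1.73362729e-02,
        1.66754321e-04,  9.85928523e-06]), 'eef_pos': array([0.19771026, 0.45888536, 0.23082223]), 'tcp_rot': array([-0.38891641,  0.59101245,  0.38847589,  0.59036835]), 'ft_force': array([-0.32201268, -0.64668266,  0.17607317]), 'wrist_torque': array([ 0.01830518, -0.00700568,  0.00853619]), 'grip_width': 0.08515062278003613}
-0.0187
scene {'intrinsics': array([[409.3451991 ,   0.        , 255.80365333],
       [  0.        , 409.3451991 , 190.09332536],
       [  0.        ,   0.        ,   1.        ]]), 'rvec': array([ 1.91160384, -0.78533349,  0.5033902 ]), 'tvec': array([-0.42364463,  0.29260179,  0.89381114])}
top {'intrinsics': array([[347.91192585,   0.        , 251.57514516],
       [  0.        , 347.91192585, 191.58548119],
       [  0.        ,   0.        ,   1.        ]]), 'rvec': array([ 2.10533025, -2.14971873,  0.12085224]), 'tvec': array([0.02810521, 0.59287152, 0.99481985])}
wrist {'intrinsics': array([[276.35922478,   0.        , 256.54112042],
       [  0.        , 276.35922478, 192.98184084],
       [  0.        ,   0.        ,   1.        ]]), 'rvec': array([-2.38302147, -1.56977464, -0.26059676]), 'tvec': array([-0.49920709, -0.0433959 ,  0.3806991 ])}
```

View pics/scene0.png

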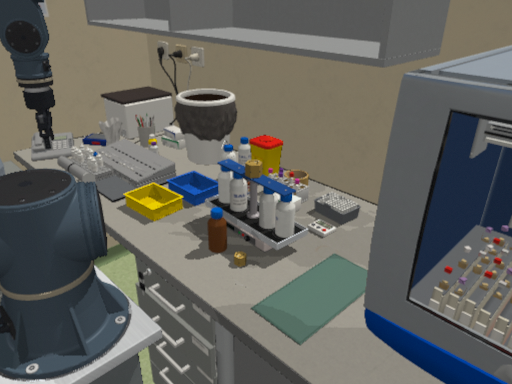

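View pics/top0.png

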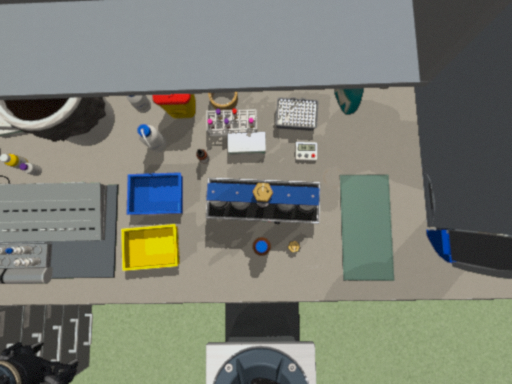

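View pics/wrist0.png

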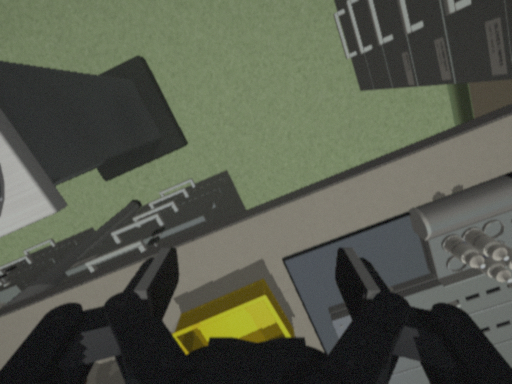

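Scene: mixer with brass nut at top-image (262,192), blue bar across it. Parts mat at right (367,227). Blue tub at (154,194), yellow at (150,247). Brown look-alike bottle at (261,246) and small nut at (294,246) stand in front of the mixer. Next I measure all of these.

```bash
cat > h.py <<'E'
from station import readout, optics, job, r
import numpy as np, cv2
from scipy.spatial.transform import Rotation as R
def cal(n):
    c=optics.get_calibration(n); return c["intrinsics"],R.from_rotvec(np.ravel(c["rvec"])).as_matrix(),np.ravel(c["tvec"])
def cloud(n,d,m,c=None):
    K,Rm,t=c or cal(n); v,u=np.nonzero(m&(d>0)); z=d[v,u]
    P=np.stack([(u-K[0,2])/K[0,0]*z,(v-K[1,2])/K[1,1]*z,z],1)
    return (P-t)@Rm
def proj(n,P,c=None):
    K,Rm,t=c or cal(n); q=(Rm@np.asarray(P,float)+t); return K[0,0]*q[0]/q[2]+K[0,2],K[1,1]*q[1]/q[2]+K[1,2]
def grab(n,f=None,crop=None,s=1):
    p,d=optics.get_image(n)
    if f:
        q=p[:,:,::-1]
        if crop: q=q[crop[0]:crop[1],crop[2]:crop[3]]
        if s!=1:q=cv2.resize(q,None,fx=s,fy=s,interpolation=cv2.INTER_CUBIC)
        cv2.imwrite("pics/"+f,q)
    return p,d
def pose():
    s=readout.get_state(); return np.array(s["eef_pos"]),R.from_quat(s["tcp_rot"]).as_matrix(),s
def rel(target,Rt=None):
    """shift cm & rotvec in tool axes from the measured pose"""
    p,M,s=pose(); a=M.T@(np.asarray(target)-p)*100
    w=R.from_matrix(M.T@Rt).as_rotvec() if Rt is not None else np.zeros(3)
    return np.round(a,2),np.round(w,4)
def down(yaw):
    """tool x down, jaw dir (z) at yaw in world"""
    z=np.array([np.cos(yaw),np.sin(yaw),0]);x=np.array([0,0,-1.]);return np.stack([x,np.cross(z,x),z],1)
E
python3 - <<'E'
from h import *
np.set_printoptions(precision=4,suppress=True)
for n in ["top","scene"]:
    p,d=grab(n,f"{n}1.png"); c=cal(n)
    for t in ["mixer","brass_nut","clamp_bar","bottle_1","parts_mat","stock_tub","waste_tub","dropper","timer","reagent_box"]:
        for k in optics.masks_of(n,t):
            if k["conf"]<.3: continue
            P=cloud(n,d,k["pixels"],c)
            if len(P)<5: continue
            print(n,t,round(k["conf"],2),k["at"],k["pixels"].sum(),"med",np.median(P,0),"lo",np.percentile(P,2,0),"hi",np.percentile(P,98,0))
print(readout.get_state()["clock"])
E
```

```text
top mixer 0.67 [209.8, 266.8] 2181 med [ 0.5345 -0.0272  0.0549] lo [ 0.5019 -0.1749  0.0495] hi [0.6293 0.1421 0.0661]
top brass_nut 0.6 [193.2, 261.2] 345 med [ 0.5648 -0.0162  0.2249] lo [ 0.5442 -0.0393  0.0549] hi [0.6192 0.0073 0.2286]
top brass_nut 0.54 [246.1, 290.9] 95 med [ 0.4305 -0.1034  0.025 ] lo [ 0.4159 -0.118   0.0113] hi [ 0.4451 -0.0892  0.029 ]
top clamp_bar 0.85 [194.2, 275.9] 1794 med [ 0.5656 -0.0387  0.1872] lo [ 0.5393 -0.1554  0.0558] hi [0.6058 0.1231 0.1905]
top bottle_1 0.56 [244.0, 261.5] 248 med [ 0.4328 -0.0098  0.0952] lo [ 0.4106 -0.0321  0.0854] hi [0.4547 0.0129 0.1264]
top bottle_1 0.54 [201.8, 219.0] 66 med [0.5528 0.1087 0.1083] lo [0.5507 0.095  0.0557] hi [0.5596 0.1256 0.1465]
top bottle_1 0.45 [202.2, 239.1] 47 med [0.5452 0.0446 0.1392] lo [0.5419 0.0322 0.0933] hi [0.5488 0.0574 0.1491]
top bottle_1 0.39 [205.8, 284.7] 72 med [ 0.5388 -0.0775  0.1364] lo [ 0.535  -0.0953  0.0655] hi [ 0.5442 -0.0624  0.1498]
top bottle_1 0.37 [205.5, 307.0] 64 med [ 0.5367 -0.1364  0.1231] lo [ 0.5341 -0.1542  0.0652] hi [ 0.5427 -0.1226  0.1872]
top parts
[... 1877 characters left out ...]
615  0.118 ] lo [ 0.533  -0.1746  0.0613] hi [ 0.5663 -0.1343  0.1743]
scene bottle_1 0.58 [207.4, 265.6] 605 med [ 0.5435 -0.0988  0.1182] lo [ 0.5332 -0.1119  0.0611] hi [ 0.5712 -0.0721  0.1706]
scene waste_tub 0.63 [201.8, 151.8] 1388 med [0.4386 0.3249 0.0223] lo [0.3737 0.2371 0.0011] hi [0.4929 0.3983 0.046 ]
scene timer 0.76 [224.8, 322.0] 263 med [ 0.7163 -0.1635  0.0138] lo [ 0.6924 -0.1928  0.0048] hi [ 0.7489 -0.1295  0.018 ]
scene timer 0.59 [215.9, 285.0] 716 med [ 0.5435 -0.1618  0.1156] lo [ 0.5328 -0.1745  0.0594] hi [ 0.5695 -0.1339  0.1738]
scene reagent_box 0.48 [198.8, 297.7] 102 med [ 0.764  -0.0292  0.0343] lo [ 0.5824 -0.1567  0.0028] hi [ 0.7814 -0.0046  0.1441]
1.25
```

```bash
python3 - <<'E'
from h import *
np.set_printoptions(precision=4,suppress=True)
p,d=grab("top"); c=cal("top")
cv2.imwrite("pics/nutcrop.png",cv2.resize(p[165:265,200:330,::-1],None,fx=6,fy=6,interpolation=cv2.INTER_CUBIC))
allm=np.ones(d.shape,bool)
v,u=np.nonzero(d>0);P=cloud("top",d,allm,c)
col=p[v,u].astype(int)
def fit(sel,name):
    Q=P[sel].astype(np.float32); rc=cv2.minAreaRect(Q[:,:2]*1000); print(name,sel.sum(),rc, "zmed",np.median(Q[:,2]))
near=(np.abs(P[:,0]-.565)<.1)&(np.abs(P[:,1]+.016)<.19)
fit(near&(P[:,2]>.18)&(P[:,2]<.195)&(col[:,2]>col[:,0]+30),"bar")
fit(near&(P[:,2]>.215),"nut")
Q=P[near&(P[:,2]>.215)]; print("nut med",Q.mean(0))
b=(col[:,2]>col[:,0]+50)&(P[:,1]>.2)&(P[:,1]<.42)&(P[:,2]<.06)&(P[:,0]>.5)&(P[:,0]<.68)
fit(b&(P[:,2]>.04),"stock rim")
y=(col[:,0]>col[:,2]+80)&(P[:,1]>.2)&(P[:,1]<.43)&(P[:,2]<.06)&(P[:,0]>.35)&(P[:,0]<.52)
fit(y&(P[:,2]>.04),"waste rim")
m=(np.abs(P[:,2])<.01)&(col[:,1]>col[:,0]+20)&(P[:,1]<-.22)&(P[:,1]>-.42)&(P[:,0]>.3)&(P[:,0]<.68)
fit(m,"mat")
w=near&(P[:,2]>.058)&(P[:,2]<.07)
fit(w,"rim")
E
```

```text
bar 1685 ((566.4141235351562, -16.615203857421875), (289.815185546875, 46.36016845703125), 86.0121078491211) zmed 0.18715452
nut 282 ((565.6140747070312, -17.29433822631836), (47.0833854675293, 43.29144287109375), 87.74266052246094) zmed 0.22564179
nut med [ 0.5655 -0.0168  0.2255]
stock rim 494 ((596.4466552734375, 312.83392333984375), (124.86395263671875, 164.7972412109375), 0.565619945526123) zmed 0.04500519
waste rim 530 ((436.1461181640625, 322.8299560546875), (123.96849060058594, 165.40261840820312), 3.8118951320648193) zmed 0.0449814
mat 4946 ((486.02508544921875, -327.81060791015625), (146.1527862548828, 314.6004943847656), 88.60356140136719) zmed 0.0013728737
rim 439 ((566.2239990234375, -16.58282470703125), (330.0169372558594, 120.16934204101562), 86.19441986083984) zmed 0.06274289
```

View pics/nutcrop.png

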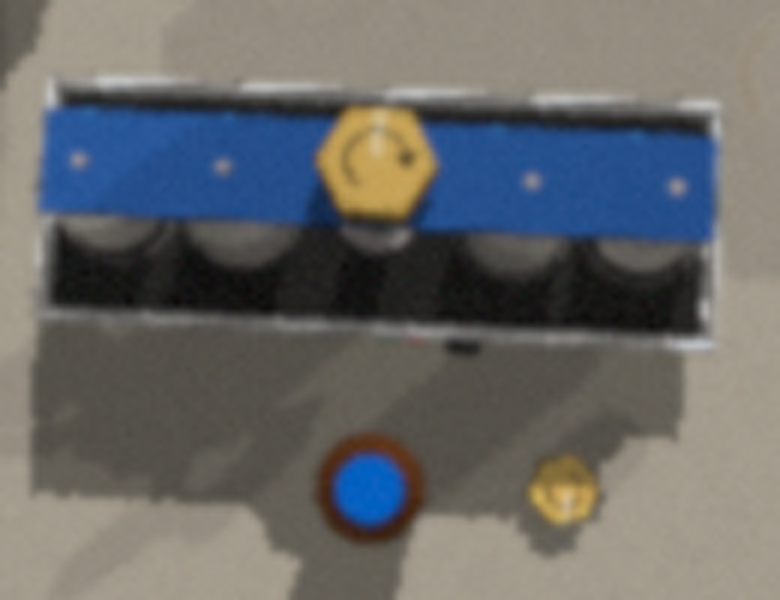

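Candidates for the nut are the large hexagon on the spindle, top (262,192), and a small one on the bench, (294,247). The one on the spindle is larger and carries the arrow and index line, so it is the one meant. The crop confirms this, with the index line near world +x at about -2.5°. The brown bottle at (261,246) is the look-alike and stays put.

```bash
python3 - <<'E'
from h import *
np.set_printoptions(precision=4,suppress=True)
p,M,s=pose(); print(p,M,np.degrees(np.arctan2(M[1,2],M[0,2])),s["clock"])
for y in (-2.5,-62.5,57.5,117.5,177.5): print(y,rel([.566,-.017,.30],down(np.radians(y))))
E
```

```text
[0.1978 0.4592 0.2313] [[ 0.     -0.9184  0.3957]
 [ 0.0001  0.3957  0.9184]
 [-1.      0.      0.0001]] 66.69114167783799 1.3
-2.5 (array([ -6.87, -52.65, -29.16]), array([ 1.2076,  0.    , -0.    ]))
-62.5 (array([ -6.87, -52.65, -29.16]), array([ 2.2548,  0.    , -0.0001]))
57.5 (array([ -6.87, -52.65, -29.16]), array([ 0.1604,  0.0001, -0.    ]))
117.5 (array([ -6.87, -52.65, -29.16]), array([-0.8868,  0.0001,  0.    ]))
177.5 (array([ -6.87, -52.65, -29.16]), array([-1.934,  0.   ,  0.   ]))
```

Emit:
move_arm --pt "-4 -4 -2 0.02 0 0 0" --pt "-7 -8 -4.5 0.04 0 0 0" --pt "-7 -12 -6.6 0.06 0 0 0" --pt "-7 -16 -8.8 0.08 0 0 0" --pt "-7 -19 -10.5 0.1 0 0 0" --pt "-7 -22 -12.2 0.12 0 0 0" --pt "-7 -25 -13.8 0.14 0 0 0" --pt "-7 -28 -15.5 0.16 0 0 0" --pt "-7 -31 -17.2 0.16 0 0 0" --pt "-7 -34 -18.8 0.16 0 0 0" --pt "-7 -37 -20.5 0.16 0 0 0" --pt "-7 -40 -22.2 0.16 0 0 0" --force 60

```text
clock: 2.3
eef_pos: [0.4782, 0.0953, 0.3014]
tcp_rot: [-0.34, 0.62, 0.34, 0.62]
ft_force: [-0.4, 0.5, 0.2]
grip_width: 0.0855
```

```bash
python3 - <<'E'
from h import *
np.set_printoptions(precision=4,suppress=True)
p,M,s=pose(); print(p,np.degrees(np.arctan2(M[1,2],M[0,2])),s["joint_positions"],s["ft_force"],s["clock"])
for y in (57.5,117.5,177.5): print(y,rel([.566,-.017,.30],down(np.radians(y))))
E
```

```text
[0.4782 0.0953 0.3014] 57.49907516513271 [0.1966 0.1872 0.1098 1.493  0.0001 0.7638] [-0.4307  0.547   0.1894] 2.3
57.5 (array([  0.14, -13.44,  -4.75]), array([-0.    ,  0.0003,  0.0002]))
117.5 (array([  0.14, -13.44,  -4.75]), array([-1.0472,  0.0001,  0.0003]))
177.5 (array([  0.14, -13.44,  -4.75]), array([-2.0944, -0.0001,  0.0004]))
```

Emit:
move_arm --pt "0 -3 -1 -0.12 0 0 0" --pt "0 -6 -2.1 -0.24 0 0 0" --pt "0 -9 -3.2 -0.36 0 0 0" --pt "0 -12 -4.2 -0.48 0 0 0" --pt "0 -13.44 -4.75 -0.6 0 0 0" --pt "0 -13.44 -4.75 -0.72 0 0 0" --pt "0 -13.44 -4.75 -0.84 0 0 0" --pt "0 -13.44 -4.75 -0.96 0 0 0" --pt "0 -13.44 -4.75 -1.08 0 0 0" --pt "0 -13.44 -4.75 -1.2 0 0 0" --pt "0 -13.44 -4.75 -1.32 0 0 0" --pt "0 -13.44 -4.75 -1.44 0 0 0"

```text
clock: 3.3
eef_pos: [0.5652, -0.0152, 0.3013]
tcp_rot: [-0.665, 0.24, 0.665, 0.24]
ft_force: [0.4, -0.7, 0.4]
grip_width: 0.0856
```

Emit:
move_arm --pt "0 0 0 -0.12 0 0 0" --pt "0 0 0 -0.24 0 0 0" --pt "0 0 0 -0.36 0 0 0" --pt "0 0 0 -0.48 0 0 0" --pt "0 0 0 -0.6 0 0 0" --pt "0 0 0 -0.72 0 0 0" --pt "0 0 0 -0.84 0 0 0" --pt "0 0 0 -0.96 0 0 0" --pt "0 0 0 -1.08 0 0 0" --pt "0 0 0 -1.2 0 0 0" --pt "0 0 0 -1.32 0 0 0" --pt "0 0 0 -1.44 0 0 0"

```text
clock: 4.3
eef_pos: [0.5652, -0.0152, 0.3013]
tcp_rot: [-0.658, -0.258, 0.658, -0.258]
ft_force: [-0.9, 0.6, 0.4]
grip_width: 0.0856
```

```bash
python3 - <<'E'
from h import *
np.set_printoptions(precision=4,suppress=True)
p,M,s=pose(); print(p,np.degrees(np.arctan2(M[1,2],M[0,2])),s["joint_positions"],s["ft_force"],s["clock"])
c=cal("wrist"); im,d=grab("wrist","w2.png")
for k in optics.masks_of("wrist","brass_nut"):
    P=cloud("wrist",d,k["pixels"],c); Q=P[P[:,2]>.215]; print(k["conf"],k["at"],len(Q), Q.mean(0) if len(Q) else 0)
    if len(Q)>20: print(cv2.minAreaRect((Q[:,:2]*1000).astype(np.float32)))
print(rel([.566,-.017,.30],down(np.radians(237.5))))
E
```

```text
[ 0.5652 -0.0152  0.3013] -137.12363595832815 [-0.0269  0.36    0.3394  1.5503  0.     -2.346 ] [-0.9351  0.554   0.3543] 4.3
0.96 [168.2, 356.6] 0 0
0.73 [265.0, 106.0] 5 [0.6199 0.0206 0.3596]
0.59 [191.5, 255.8] 2362 [ 0.5693 -0.0211  0.2264]
((568.053955078125, -19.643173217773438), (49.34030532836914, 44.22777557373047), 25.30143928527832)
(array([0.12, 0.19, 0.07]), array([-0.2584,  0.    ,  0.0001]))
```

View pics/w2.png

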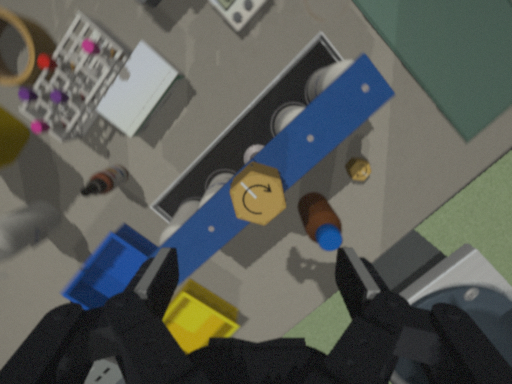

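Emit:
move_arm --pt "1 0.33 0.07 -0.12 0 0 85" --pt "2 0.33 0.07 -0.238 0 0 85" --pt "3 0.33 0.07 -0.238 0 0 85" --pt "4 0.33 0.07 -0.238 0 0 85" --pt "5 0.33 0.07 -0.238 0 0 85" --pt "6 0.33 0.07 -0.238 0 0 85"

```text
clock: 4.9
eef_pos: [0.5669, -0.0181, 0.2408]
tcp_rot: [-0.625, -0.331, 0.625, -0.331]
ft_force: [-0.7, 0.1, 0.1]
grip_width: 0.0568
```

```bash
python3 - <<'E'
from h import *
np.set_printoptions(precision=4,suppress=True)
p,M,s=pose(); print(p,np.degrees(np.arctan2(M[1,2],M[0,2])),s["ft_force"],s["clock"])
im,d=grab("wrist","w3.png");
im,d=grab("scene","s3.png",(130,260,190,320),5)
E
```

```text
[ 0.5669 -0.0181  0.2408] -124.12385128733446 [-0.6804  0.1093  0.1106] 4.9
```

View pics/w3.png

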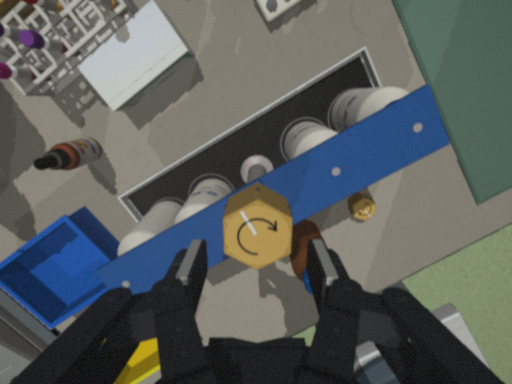

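View pics/s3.png

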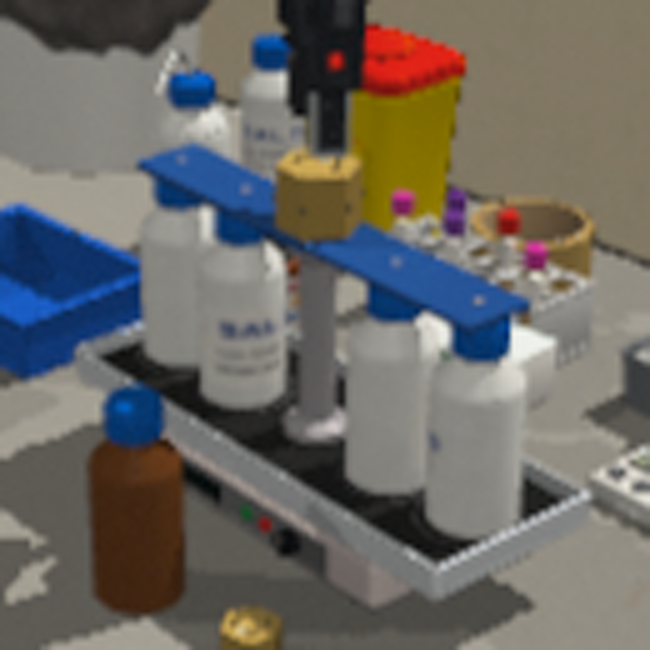

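The wrist view shows the nut at (257,225), centred between the fingertips (190 and 322) with its flats parallel to the pads. Descending to grip it.

Emit:
move_arm --pt "1.2 0 0 0 0 0 85" --pt "2.4 0 0 0 0 0 85" --pt "3.6 0 0 0 0 0 85" --pt "4.6 0 0 0 0 0 85" --pt "4.6 0 0 0 0 0 85" --pt "4.6 0 0 0 0 0 130" --pt "4.6 0 0 0 0 0 160" --pt "4.6 0 0 0 0 0 180" --pt "4.6 0 0 0 0 0 180" --pt "4.6 0 0 0 0 0 180" --force 80

```text
clock: 5.83
eef_pos: [0.5672, -0.0182, 0.196]
tcp_rot: [0.624, 0.333, -0.624, 0.333]
ft_force: [-1.4, -1.2, 6.9]
grip_width: 0.0429
```

Emit:
move_arm --pt "-0.04 0 0 0.12 0 0 180" --pt "-0.08 0 0 0.24 0 0 180" --pt "-0.11 0 0 0.36 0 0 180" --pt "-0.15 0 0 0.48 0 0 180" --pt "-0.19 0 0 0.6 0 0 180" --pt "-0.23 0 0 0.72 0 0 180" --pt "-0.27 0 0 0.84 0 0 180" --pt "-0.31 0 0 0.96 0 0 180" --pt "-0.34 0 0 1.08 0 0 180" --pt "-0.38 0 0 1.2 0 0 180" --pt "-0.42 0 0 1.32 0 0 180" --pt "-0.46 0 0 1.44 0 0 180"

```text
clock: 6.83
eef_pos: [0.5669, -0.0181, 0.1998]
tcp_rot: [-0.688, 0.163, 0.688, 0.163]
ft_force: [0.5, 0.1, -3.9]
grip_width: 0.0425
```

```bash
python3 - <<'E'
from h import *
np.set_printoptions(precision=4,suppress=True)
p,M,s=pose(); print(p,np.degrees(np.arctan2(M[1,2],M[0,2])),s["ft_force"],s["wrist_torque"],s["clock"])
im,d=grab("wrist","w4.png");
E
```

```text
[ 0.5669 -0.0181  0.1998] 153.31931674493515 [ 0.5442  0.0772 -3.9311] [ 0.0046 -0.0308 -0.0072] 6.8333
```

View pics/w4.png

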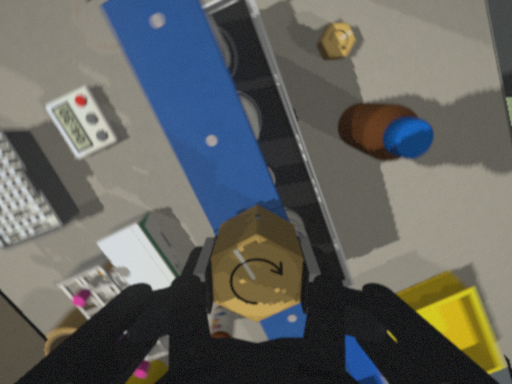

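The nut turned with the gripper: its index line keeps the same direction relative to the fingers. Forces are low, so I continue.

Emit:
move_arm --pt "-0.04 0 0 0.12 0 0 180" --pt "-0.08 0 0 0.24 0 0 180" --pt "-0.11 0 0 0.36 0 0 180" --pt "-0.15 0 0 0.48 0 0 180" --pt "-0.19 0 0 0.6 0 0 180" --pt "-0.23 0 0 0.72 0 0 180" --pt "-0.27 0 0 0.84 0 0 180" --pt "-0.31 0 0 0.96 0 0 180" --pt "-0.34 0 0 1.08 0 0 180" --pt "-0.38 0 0 1.2 0 0 180" --pt "-0.42 0 0 1.32 0 0 180" --pt "-0.46 0 0 1.44 0 0 180"

```text
clock: 7.88
eef_pos: [0.567, -0.0181, 0.2045]
tcp_rot: [-0.411, 0.576, 0.411, 0.576]
ft_force: [0.6, 0.0, -2.9]
grip_width: 0.043
```

Emit:
move_arm --pt "-0.04 0 0 0.12 0 0 180" --pt "-0.08 0 0 0.24 0 0 180" --pt "-0.11 0 0 0.36 0 0 180" --pt "-0.15 0 0 0.48 0 0 180" --pt "-0.19 0 0 0.6 0 0 180" --pt "-0.23 0 0 0.72 0 0 180" --pt "-0.27 0 0 0.84 0 0 180" --pt "-0.31 0 0 0.96 0 0 180" --pt "-0.34 0 0 1.08 0 0 180" --pt "-0.38 0 0 1.2 0 0 180" --pt "-0.42 0 0 1.32 0 0 180" --pt "-0.46 0 0 1.44 0 0 180"

```text
clock: 8.88
eef_pos: [0.567, -0.0181, 0.209]
tcp_rot: [0.071, 0.704, -0.071, 0.704]
ft_force: [1.0, -0.5, -3.6]
grip_width: 0.0428
```

```bash
python3 - <<'E'
from h import *
np.set_printoptions(precision=4,suppress=True)
p,M,s=pose(); print(p,np.degrees(np.arctan2(M[1,2],M[0,2])),s["joint_positions"],s["ft_force"],s["wrist_torque"],s["clock"])
E
```

```text
[ 0.567  -0.0181  0.209 ] -11.504175930611098 [-0.0319  0.3578  0.1044  1.3174  0.      1.7397] [ 0.9616 -0.4976 -3.6413] [-0.078  -0.0323 -0.0095] 8.8833
```

Emit:
move_arm --pt "-0.04 0 0 0.12 0 0 180" --pt "-0.08 0 0 0.24 0 0 180" --pt "-0.11 0 0 0.36 0 0 180" --pt "-0.15 0 0 0.48 0 0 180" --pt "-0.19 0 0 0.6 0 0 180" --pt "-0.23 0 0 0.72 0 0 180" --pt "-0.27 0 0 0.84 0 0 180" --pt "-0.31 0 0 0.96 0 0 180" --pt "-0.34 0 0 1.08 0 0 180" --pt "-0.38 0 0 1.2 0 0 180" --pt "-0.42 0 0 1.28 0 0 180"

```text
clock: 9.8
eef_pos: [0.5669, -0.018, 0.2133]
tcp_rot: [0.477, 0.522, -0.477, 0.522]
ft_force: [-0.0, -1.0, -3.0]
grip_width: 0.0426
```

```bash
python3 - <<'E'
from h import *
np.set_printoptions(precision=4,suppress=True)
p,M,s=pose(); print(p,np.degrees(np.arctan2(M[1,2],M[0,2])),s["joint_positions"],s["ft_force"],s["wrist_torque"],s["clock"])
E
```

```text
[ 0.5669 -0.018   0.2133] -84.88066547969773 [-0.0319  0.3571  0.1139  1.3278  0.0001  3.0204] [-0.0154 -0.9902 -2.9795] [-0.0139 -0.0486  0.0117] 9.8
```

Emit:
move_arm --pt "0 0 0 0 0 0 60" --pt "0 0 0 0 0 0 60" --pt "0 0 0 0 0 0 60" --pt "0 0 0 0 0 0 60" --pt "0 0 0 -0.12 0 0 60" --pt "0 0 0 -0.24 0 0 60" --pt "0 0 0 -0.36 0 0 60" --pt "0 0 0 -0.48 0 0 60" --pt "0 0 0 -0.6 0 0 60" --pt "0 0 0 -0.72 0 0 60" --pt "0 0 0 -0.84 0 0 60" --pt "0 0 0 -0.96 0 0 60"

```text
clock: 10.8
eef_pos: [0.567, -0.0181, 0.2134]
tcp_rot: [0.178, 0.684, -0.178, 0.684]
ft_force: [0.8, -0.3, -0.3]
grip_width: 0.0651
```

Emit:
move_arm --pt "0 0 0 -0.12 0 0 60" --pt "0 0 0 -0.24 0 0 60" --pt "0 0 0 -0.36 0 0 60" --pt "0 0 0 -0.48 0 0 60" --pt "0 0 0 -0.6 0 0 60" --pt "0 0 0 -0.72 0 0 60" --pt "0 0 0 -0.84 0 0 60" --pt "0 0 0 -0.96 0 0 60" --pt "0 0 0 -1.08 0 0 60" --pt "0 0 0 -1.134 0 0 60" --pt "0 0 0 -1.134 0 0 60"

```text
clock: 11.72
eef_pos: [0.567, -0.0181, 0.2134]
tcp_rot: [-0.216, 0.673, 0.216, 0.673]
ft_force: [-0.5, 0.4, -0.8]
grip_width: 0.0649
```

```bash
python3 - <<'E'
from h import *
np.set_printoptions(precision=4,suppress=True)
p,M,s=pose(); print(p,np.degrees(np.arctan2(M[1,2],M[0,2])),s["ft_force"],s["grip_width"],s["clock"])
c=cal("wrist");im,d=grab("wrist","w5.png")
for k in optics.masks_of("wrist","brass_nut"):
    P=cloud("wrist",d,k["pixels"],c); Q=P[P[:,2]>.2]; print(k["conf"],k["at"],len(Q), np.median(Q,0) if len(Q) else 0)
E
```

```text
[ 0.567  -0.0181  0.2134] 35.558006453065225 [-0.4954  0.3525 -0.8033] 0.06490736919463606 11.7167
0.95 [264.6, 256.5] 8263 [ 0.5635 -0.0122  0.2432]
0.76 [163.0, 127.2] 0 0
```

View pics/w5.png

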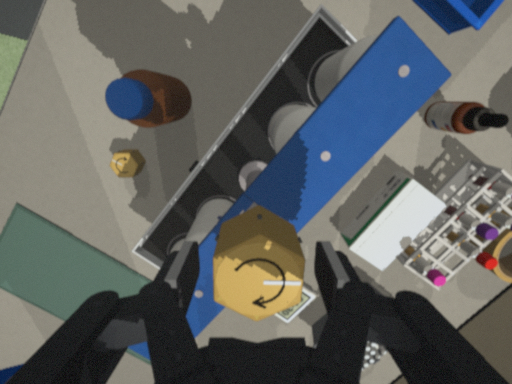

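The nut stayed up (top at z≈0.243), with flats parallel to the pads again. I regrip and finish the turn.

Emit:
move_arm --pt "0 0 0 0 0 0 130" --pt "0 0 0 0 0 0 160" --pt "0 0 0 0 0 0 180" --pt "0 0 0 0 0 0 180" --pt "-0.04 0 0 0.12 0 0 180" --pt "-0.08 0 0 0.24 0 0 180" --pt "-0.11 0 0 0.36 0 0 180" --pt "-0.15 0 0 0.48 0 0 180" --pt "-0.19 0 0 0.6 0 0 180" --pt "-0.23 0 0 0.72 0 0 180" --pt "-0.27 0 0 0.84 0 0 180" --pt "-0.31 0 0 0.96 0 0 180"

```text
clock: 12.82
eef_pos: [0.5669, -0.0181, 0.2165]
tcp_rot: [0.123, 0.696, -0.123, 0.696]
ft_force: [0.8, 0.1, 2.3]
grip_width: 0.0427
```

Emit:
move_arm --pt "-0.04 0 0 0.12 0 0 180" --pt "-0.08 0 0 0.24 0 0 180" --pt "-0.12 0 0 0.36 0 0 180" --pt "-0.16 0 0 0.48 0 0 180" --pt "-0.3 0 0 0.48 0 0 180" --pt "-0.5 0 0 0.48 0 0 180"

```text
clock: 13.32
eef_pos: [0.5666, -0.0181, 0.221]
tcp_rot: [0.282, 0.649, -0.282, 0.648]
ft_force: [-0.1, -1.1, -3.6]
grip_width: 0.0427
```

```bash
python3 - <<'E'
from h import *
np.set_printoptions(precision=4,suppress=True)
p,M,s=pose(); print(p,np.degrees(np.arctan2(M[1,2],M[0,2])),s["joint_positions"],s["ft_force"],s["grip_width"],s["clock"])
E
```

```text
[ 0.5666 -0.0181  0.221 ] -47.002506733594146 [-0.0319  0.3562  0.1321  1.3478 -0.      2.3592] [-0.0972 -1.06   -3.6051] 0.04265312990112771 13.3167
```

Emit:
move_arm --pt "-1.5 0 0 0 0 0 180" --pt "-3 0 0 0 0 0 180" --pt "-5 0 0 0 0 0 180" --pt "-7 0 0 0 0 0 180"

```text
clock: 13.65
eef_pos: [0.5664, -0.0181, 0.2919]
tcp_rot: [0.281, 0.649, -0.282, 0.648]
ft_force: [0.2, 0.2, -3.0]
grip_width: 0.0429
```

```bash
python3 - <<'E'
from h import *
np.set_printoptions(precision=4,suppress=True)
p,M,s=pose(); print(p,s["ft_force"],s["grip_width"],s["clock"])
print(rel([.42,-.285,.29]),rel([.42,-.285,.03]))
im,d=grab("scene","s5.png",(100,260,150,350),4)
E
```

```text
[ 0.5664 -0.0181  0.2919] [ 0.2096  0.2033 -3.0155] 0.04291184117753608 13.65
(array([  0.21, -28.92,   9.5 ]), array([0., 0., 0.])) (array([ 26.21, -28.9 ,   9.52]), array([0., 0., 0.]))
```

View pics/s5.png

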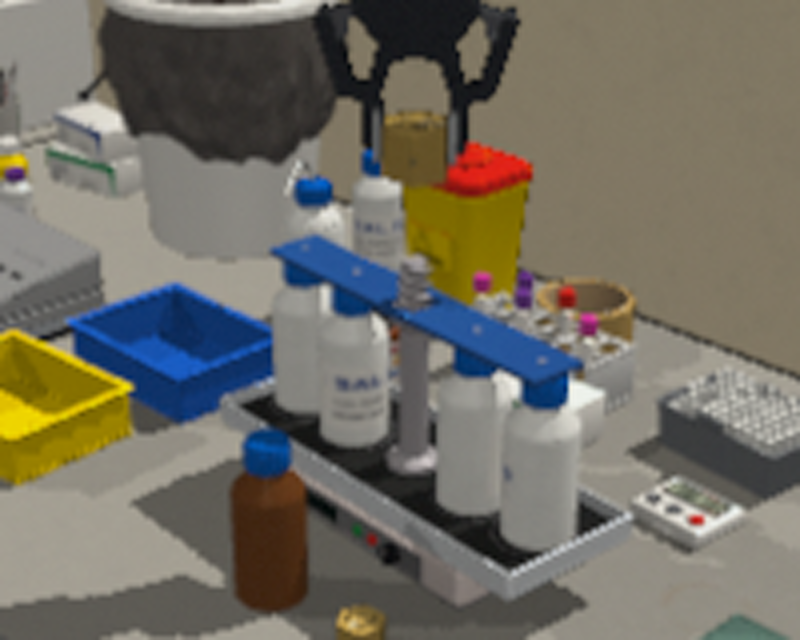

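The nut is off the spindle and in the gripper; the bar still lies in place. Moving to the mat.

Emit:
move_arm --pt "0 -3.2 1.05 0 0 0 180" --pt "0 -6.4 2.1 0 0 0 180" --pt "0 -9.6 3.15 0 0 0 180" --pt "0 -12.8 4.2 0 0 0 180" --pt "0 -16 5.26 0 0 0 180" --pt "0 -19.2 6.3 0 0 0 180" --pt "0 -22.4 7.36 0 0 0 180" --pt "0 -25.6 8.4 0 0 0 180" --pt "0 -28.9 9.5 0 0 0 180" --pt "4 -28.9 9.5 0 0 0 180" --pt "8 -28.9 9.5 0 0 0 180" --pt "12 -28.9 9.5 0 0 0 180"

```text
clock: 14.7
eef_pos: [0.4188, -0.2848, 0.1698]
tcp_rot: [0.282, 0.648, -0.282, 0.649]
ft_force: [0.6, 0.2, -4.1]
grip_width: 0.0428
```

Emit:
move_arm --pt "4 0 0 0 0 0 180" --pt "7.5 0 0 0 0 0 180" --pt "10.5 0 0 0 0 0 180" --pt "13 0 0 0 0 0 180" --pt "14.5 0 0 0 0 0 180" --pt "14.5 0 0 0 0 0 180"

```text
clock: 15.2
eef_pos: [0.4171, -0.2827, 0.0231]
tcp_rot: [0.282, 0.65, -0.282, 0.647]
ft_force: [-1.1, 1.1, -3.3]
grip_width: 0.0428
```

```bash
python3 - <<'E'
from h import *
np.set_printoptions(precision=4,suppress=True)
p,M,s=pose(); print(p,s["ft_force"],s["grip_width"],s["clock"])
im,d=grab("scene","s6.png",(200,380,220,430),3.5)
E
```

```text
[ 0.4171 -0.2827  0.0231] [-1.1258  1.0942 -3.3227] 0.04279006777530734 15.2
```

View pics/s6.png

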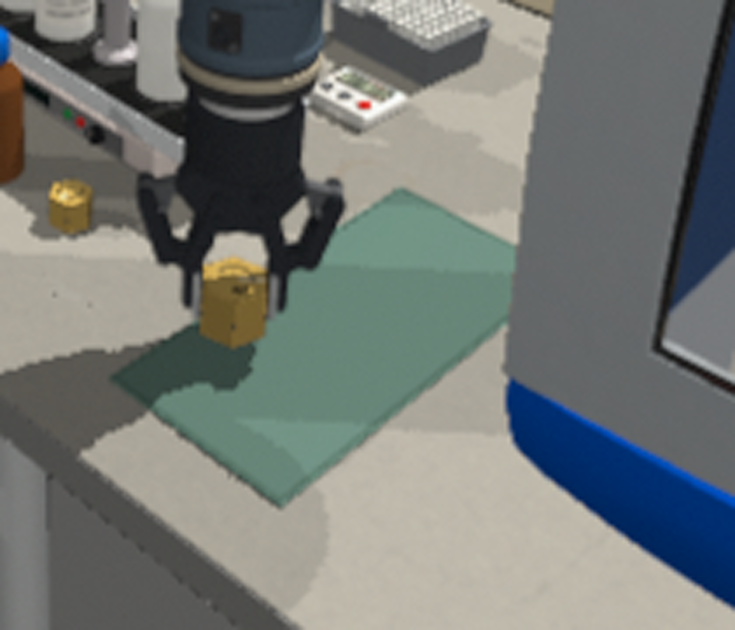

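Emit:
move_arm --pt "0.5 -0.2 0.22 0 0 0 180" --pt "0.9 -0.2 0.22 0 0 0 180" --pt "1.1 -0.2 0.22 0 0 0 180" --pt "1.2 -0.2 0.22 0 0 0 180" --pt "1.2 -0.2 0.22 0 0 0 180" --pt "1.2 -0.2 0.22 0 0 0 180"

```text
clock: 15.75
eef_pos: [0.4196, -0.2872, 0.0147]
tcp_rot: [0.283, 0.648, -0.283, 0.648]
ft_force: [0.4, 0.1, -4.0]
grip_width: 0.0428
```

Emit:
move_arm --pt "0.2 0 0 0 0 0 180" --pt "0.35 0 0 0 0 0 180" --pt "0.45 0 0 0 0 0 180" --pt "0.45 0 0 0 0 0 180"

```text
clock: 16.08
eef_pos: [0.4197, -0.2873, 0.0117]
tcp_rot: [0.283, 0.647, -0.283, 0.648]
ft_force: [-11.4, 8.4, 37.7]
grip_width: 0.0428
```

Emit:
move_arm --pt "-0.25 0 0 0 0 0 180" --pt "-0.25 0 0 0 0 0 90" --pt "-0.25 0 0 0 0 0 60" --pt "-0.25 0 0 0 0 0 60" --pt "-0.25 0 0 0 0 0 60" --pt "-3 0 0 0 0 0 60" --pt "-7 0 0 0 0 0 60" --pt "-11 0 0 0 0 0 60" --pt "-15 0 0 0 0 0 60" --pt "-19 0 0 0 0 0 60" --pt "-23 0 0 0 0 0 60" --pt "-26 0 0 0 0 0 60"

```text
clock: 17.08
eef_pos: [0.4195, -0.2872, 0.2732]
tcp_rot: [0.283, 0.647, -0.283, 0.649]
ft_force: [0.7, -1.0, 0.5]
grip_width: 0.065
```

```bash
python3 - <<'E'
from h import *
np.set_printoptions(precision=4,suppress=True)
p,M,s=pose(); print(p,np.degrees(np.arctan2(M[1,2],M[0,2])),s["ft_force"],s["grip_width"],s["clock"])
im,d=grab("scene","s7.png",(200,380,220,430),3.5)
for k in optics.masks_of("scene","brass_nut"):
    P=cloud("scene",d,k["pixels"]); print(k["conf"],k["at"],np.median(P,0))
p2,d=grab("top","t7.png",(150,280,190,410),3.5); c=cal("top")
for k in optics.masks_of("top","brass_nut"):
    P=cloud("top",d,k["pixels"]); print(k["conf"],k["at"],np.median(P,0))
print(rel([.567,-.018,.28],down(np.radians(-4))))
E
```

```text
[ 0.4195 -0.2872  0.2732] -47.210994975530184 [ 0.6551 -1.0308  0.4914] 0.06500869040026434 17.0833
0.87 [287.9, 288.6] [ 0.408  -0.2959  0.0367]
0.64 [257.7, 234.9] [ 0.4224 -0.1126  0.0198]
0.66 [248.6, 354.9] [ 0.4189 -0.2814  0.0392]
0.4 [245.5, 291.6] [ 0.4305 -0.1038  0.0253]
(array([-0.98, 29.1 , -9.77]), array([-0.7542,  0.0012,  0.0002]))
```

View pics/s7.png

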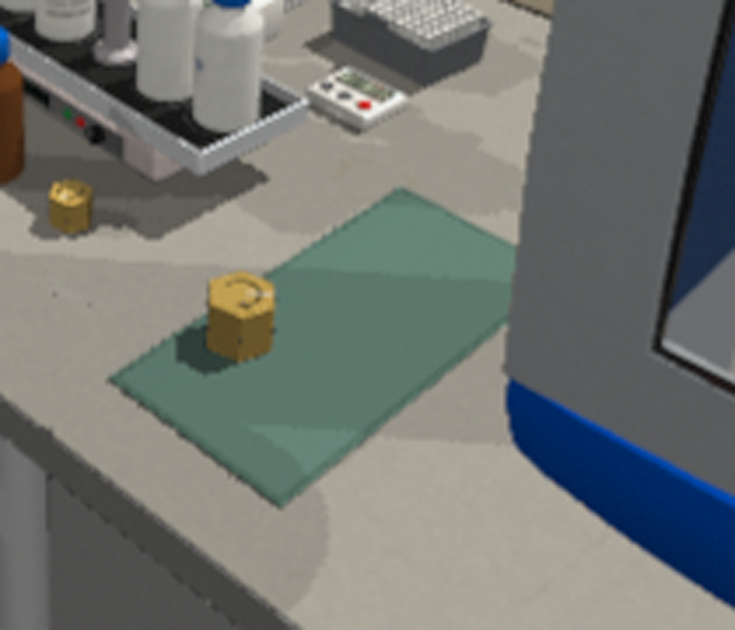

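Emit:
move_arm --pt "-1 3.2 -1.08 -0.084 0 0 60" --pt "-1 6.4 -2.15 -0.168 0 0 60" --pt "-1 9.7 -3.26 -0.25 0 0 60" --pt "-1 12.9 -4.33 -0.335 0 0 60" --pt "-1 16.2 -5.44 -0.42 0 0 60" --pt "-1 19.4 -6.5 -0.5 0 0 60" --pt "-1 22.6 -7.6 -0.586 0 0 60" --pt "-1 25.9 -8.7 -0.67 0 0 60" --pt "-1 29.1 -9.77 -0.754 0 0 60" --pt "1 29.1 -9.77 -0.754 0 0 60" --pt "3 29.1 -9.77 -0.754 0 0 60" --pt "3 29.1 -9.77 -0.754 0 0 60"

```text
clock: 18.28
eef_pos: [0.5647, -0.017, 0.2349]
tcp_rot: [0.024, 0.709, -0.024, 0.704]
ft_force: [-1.0, 0.3, -0.8]
grip_width: 0.0653
```

```bash
python3 - <<'E'
from h import *
np.set_printoptions(precision=4,suppress=True)
p,M,s=pose(); print(p,np.degrees(np.arctan2(M[1,2],M[0,2])),s["ft_force"],s["grip_width"],s["clock"])
print(rel([.567,-.018,.175],down(np.radians(-4))))
c=cal("wrist");im,d=grab("wrist","w8.png")
P=cloud("wrist",d,np.ones(d.shape,bool),c); v,u=np.nonzero(d>0); col=im[v,u].astype(int)
s=(P[:,2]>.178)&(P[:,2]<.2)&(col[:,2]>col[:,0]+30); print(cv2.minAreaRect((P[s][:,:2]*1000).astype(np.float32)),np.median(P[s][:,2]))
E
```

```text
[ 0.5647 -0.017   0.2349] -3.944254936469301 [-0.9625  0.3349 -0.7597] 0.06528476267832266 18.2833
(array([ 5.98, -0.08,  0.28]), array([ 0.001 , -0.0073,  0.0003]))
((568.1930541992188, -9.1776123046875), (259.3303527832031, 46.25920104980469), 85.87500762939453) 0.1885448559597276
```

View pics/w8.png

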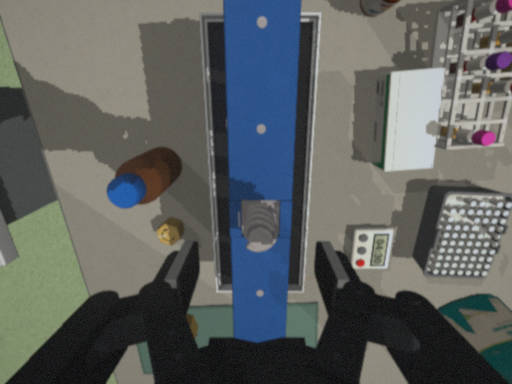

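The bar (x 240–300) is centred between the fingers and the spindle shows at (260,225). Descending to grip it across its width.

Emit:
move_arm --pt "1.5 0 0.2 0 0 0 60" --pt "3 0 0.2 0 0 0 60" --pt "4.5 0 0.2 0 0 0 60" --pt "5.6 0 0.2 0 0 0 60" --pt "5.9 0 0.2 0 0 0 60" --pt "5.9 0 0.2 0 0 0 120" --pt "5.9 0 0.2 0 0 0 160" --pt "5.9 0 0.2 0 0 0 180" --pt "5.9 0 0.2 0 0 0 180" --pt "5.9 0 0.2 0 0 0 180" --force 100

```text
clock: 19.17
eef_pos: [0.569, -0.0181, 0.1826]
tcp_rot: [0.025, 0.706, -0.025, 0.707]
ft_force: [-3.0, -0.5, 5.1]
grip_width: 0.0419
```

```bash
python3 - <<'E'
from h import *
np.set_printoptions(precision=4,suppress=True)
p,M,s=pose(); print(p,np.degrees(np.arctan2(M[1,2],M[0,2])),s["ft_force"],s["wrist_torque"],s["grip_width"],s["clock"])
im,d=grab("wrist","w9.png");im,d=grab("scene","s9.png",(120,260,180,340),4.5)
E
```

```text
[ 0.569  -0.0181  0.1826] -4.027207376536578 [-2.9864 -0.4745  5.1347] [-0.1336  0.668  -0.0661] 0.0418675545644858 19.1667
```

View pics/w9.png

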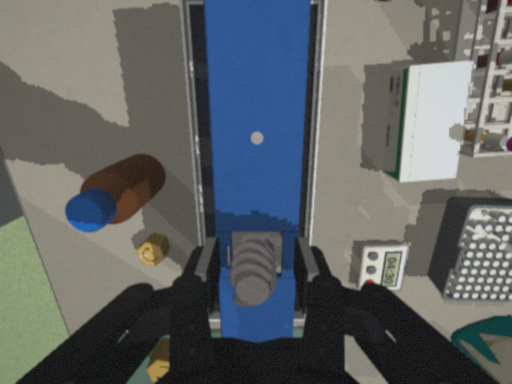

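View pics/s9.png

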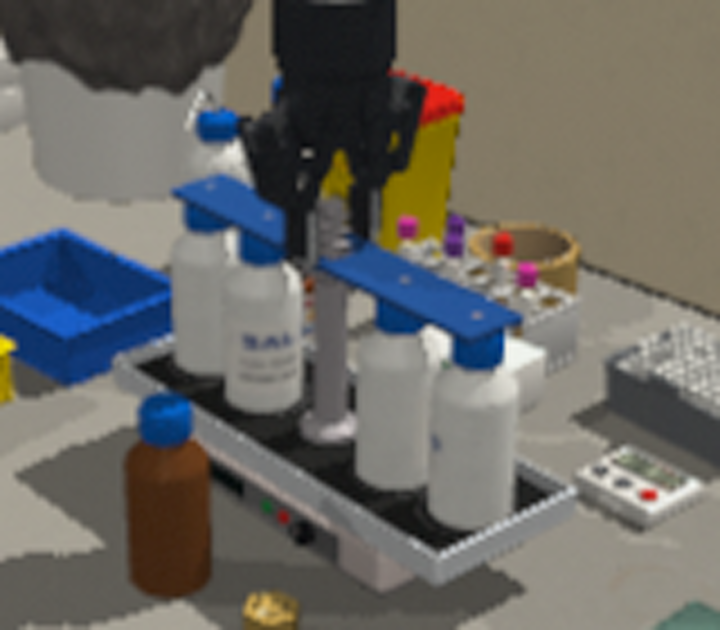

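The pads hold the bar only by their tips. I open, go 9 mm lower and regrip.

Emit:
move_arm --pt "0 0 0 0 0 0 60" --pt "0 0 0 0 0 0 60" --pt "0 0 0 0 0 0 60" --pt "0.4 0 0 0 0 0 60" --pt "0.8 0 0 0 0 0 60" --pt "0.8 0 0 0 0 0 60"

```text
clock: 19.77
eef_pos: [0.5681, -0.0179, 0.1719]
tcp_rot: [0.025, 0.707, -0.025, 0.706]
ft_force: [-0.3, 0.1, -0.5]
grip_width: 0.0655
```

Emit:
move_arm --pt "0 0 0 0 0 0 110" --pt "0 0 0 0 0 0 140" --pt "0 0 0 0 0 0 160" --pt "0 0 0 0 0 0 180" --pt "0 0 0 0 0 0 180" --pt "0 0 0 0 0 0 180"

```text
clock: 20.27
eef_pos: [0.5687, -0.0179, 0.1734]
tcp_rot: [0.025, 0.707, -0.025, 0.707]
ft_force: [-1.8, -0.1, 5.1]
grip_width: 0.0429
```

```bash
python3 - <<'E'
from h import *
np.set_printoptions(precision=4,suppress=True)
p,M,s=pose(); print(p,np.degrees(np.arctan2(M[1,2],M[0,2])),s["ft_force"],s["wrist_torque"],s["grip_width"],s["clock"])
print(M)
E
```

```text
[ 0.5687 -0.0179  0.1734] -4.006031171789373 [-1.7524 -0.0892  5.076 ] [0.0356 0.4589 0.0082] 0.04288590098237723 20.2667
[[ 0.0005  0.0699  0.9976]
 [-0.      0.9976 -0.0699]
 [-1.      0.      0.0005]]
```

Emit:
move_arm --pt "0 0 0 0 0 0 60" --pt "0 0 0 0 0 0 60" --pt "0 0 0 0 0 0 60" --pt "0.6 0 -0.05 0 0 0 60" --pt "0.6 0 -0.05 0 0 0 60" --pt "0.6 0 -0.05 0 0 0 120" --pt "0.6 0 -0.05 0 0 0 150" --pt "0.6 0 -0.05 0 0 0 180" --pt "0.6 0 -0.05 0 0 0 180" --pt "0.6 0 -0.05 0 0 0 180"

```text
clock: 21.1
eef_pos: [0.5681, -0.0178, 0.1673]
tcp_rot: [0.025, 0.707, -0.025, 0.707]
ft_force: [-2.8, -0.5, 5.2]
grip_width: 0.0437
```

Emit:
move_arm --pt "-0.2 0 0 0 0 0 180" --pt "-0.6 0 0 0 0 0 180" --pt "-1.2 0 0 0 0 0 180" --pt "-2 0 0 0 0 0 180" --pt "-3 0 0 0 0 0 180" --pt "-4 0 0 0 0 0 180" --pt "-5.5 0 0 0 0 0 180" --pt "-7.5 0 0 0 0 0 180" --pt "-9.5 0 0 0 0 0 180" --pt "-11 0 0 0 0 0 180" --pt "-11 0 0 0 0 0 180"

```text
clock: 22.02
eef_pos: [0.5692, -0.0179, 0.2808]
tcp_rot: [0.025, 0.705, -0.025, 0.708]
ft_force: [0.6, 0.8, -1.3]
grip_width: 0.0433
```

```bash
python3 - <<'E'
from h import *
np.set_printoptions(precision=4,suppress=True)
p,M,s=pose(); print(p,np.degrees(np.arctan2(M[1,2],M[0,2])),s["ft_force"],s["wrist_torque"],s["grip_width"],s["clock"])
im,d=grab("wrist","w10.png");im,d=grab("scene","s10.png",(90,270,150,400),3.2)
print(rel([.486,-.362,.27],down(np.radians(-91.4))))
E
```

```text
[ 0.5692 -0.0179  0.2808] -4.009074388047326 [ 0.5874  0.7681 -1.2653] [ 0.0488 -0.0177  0.0017] 0.04332318004996966 22.0167
(array([  0.73, -34.91,  -5.82]), array([ 1.5252,  0.0009, -0.0009]))
```

View pics/s10.png

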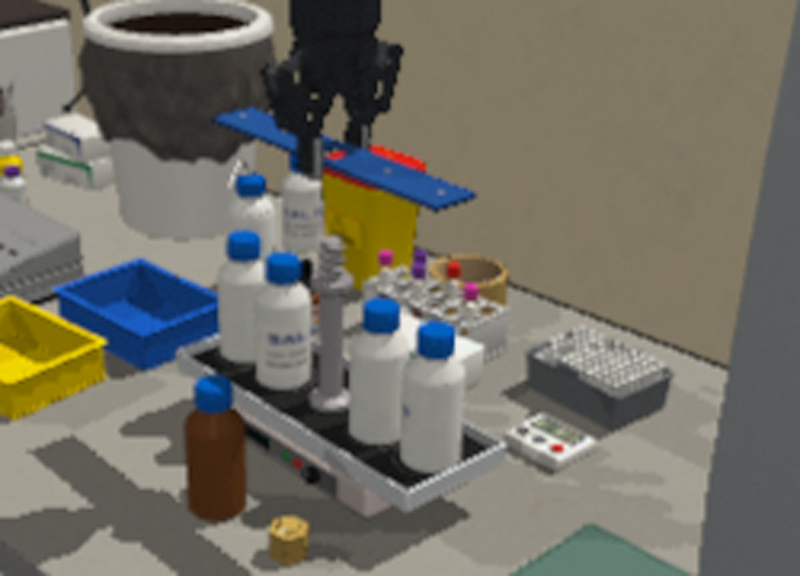

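```bash
python3 - <<'E'
from h import *
np.set_printoptions(precision=4,suppress=True)
for n in("top","scene"):
    im,d=optics.get_image(n); P=cloud(n,d,np.ones(d.shape,bool))
    s=(P[:,1]<-.25)&(P[:,0]>.25)&(P[:,0]<.75)&(P[:,2]>.06)
    print(n,s.sum(),np.percentile(P[s],[0,1,50,99,100],axis=0) if s.sum() else 0)
    for lo in(.3,.4,.5,.6,.7):
        q=P[s&(P[:,0]>lo)&(P[:,0]<lo+.1)]
        if len(q): print(lo,q[:,1].max(), q[:,2].min(),q[:,2].max())
E
```

```text
top 17539 [[ 0.3609 -0.675   0.0601]
 [ 0.3704 -0.5103  0.0686]
 [ 0.6222 -0.4987  0.3156]
 [ 0.7477 -0.2591  0.7009]
 [ 0.75   -0.25    0.7161]]
0.3 -0.49672726454469557 0.07303443859199145 0.36252938123265543
0.4 -0.4961493760169141 0.06016439712233398 0.3816444884760849
0.5 -0.49202962020924107 0.06005505298500617 0.40090848879031715
0.6 -0.2501230628423027 0.060096171610094895 0.7161052947223425
0.7 -0.25002080217316486 0.06005727245249455 0.713094027872962
scene 38396 [[ 0.3485 -0.7476  0.0601]
 [ 0.357  -0.7287  0.0864]
 [ 0.3724 -0.5631  0.2777]
 [ 0.7368 -0.2921  0.6037]
 [ 0.75   -0.2501  0.6435]]
0.3 -0.5008672478991353 0.060053040412469866 0.559632395030853
0.4 -0.5011777001723906 0.0602161085278351 0.5593290347608613
0.5 -0.5012730044420648 0.10997357713877676 0.5591346924293312
0.6 -0.2502822243521527 0.10826073532187358 0.6434635829957718
0.7 -0.2501057767554432 0.10836627029419844 0.6434699552392384
```

Emit:
move_arm --pt "0 -1.5 -0.2 0.12 0 0 180" --pt "0 -4 -0.6 0.24 0 0 180" --pt "0 -7 -1.1 0.36 0 0 180" --pt "0 -10 -1.7 0.48 0 0 180" --pt "0 -13 -2.2 0.6 0 0 180" --pt "0 -16 -2.7 0.72 0 0 180" --pt "0 -19 -3.2 0.84 0 0 180" --pt "0 -22 -3.7 0.96 0 0 180" --pt "0 -25 -4.2 1.08 0 0 180" --pt "0 -28 -4.7 1.2 0 0 180" --pt "0 -31 -5.2 1.32 0 0 180" --pt "0 -33 -5.5 1.44 0 0 180"

```text
clock: 23.22
eef_pos: [0.4888, -0.3454, 0.2757]
tcp_rot: [0.486, 0.514, -0.487, 0.513]
ft_force: [0.3, -0.6, -1.2]
grip_width: 0.0435
```

```bash
python3 - <<'E'
from h import *
np.set_printoptions(precision=4,suppress=True)
p,M,s=pose(); print(p,np.degrees(np.arctan2(M[1,2],M[0,2])),s["joint_positions"],s["ft_force"],s["wrist_torque"],s["grip_width"],s["clock"])
print(rel([.486,-.362,.04],down(np.radians(-91.4))))
im,d=grab("wrist","w11.png")
E
```

```text
[ 0.4888 -0.3454  0.2757] -86.92971029524973 [-0.6149  0.4318  0.3806  1.5214 -0.0004  2.4731] [ 0.2502 -0.5749 -1.1821] [-0.0127 -0.0084 -0.001 ] 0.04350241319989674 23.2167
(array([23.57, -0.33,  1.66]), array([ 0.078 , -0.0007,  0.0017]))
```

View pics/w11.png

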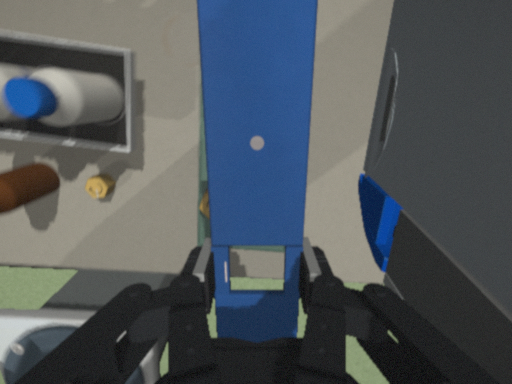

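Emit:
move_arm --pt "3 -0.2 1.0 0.078 0 0 180" --pt "6.5 -0.33 1.5 0.078 0 0 180" --pt "10 -0.33 1.5 0.078 0 0 180" --pt "13.5 -0.33 1.5 0.078 0 0 180" --pt "17 -0.33 1.5 0.078 0 0 180" --pt "20 -0.33 1.5 0.078 0 0 180" --pt "22.5 -0.33 1.5 0.078 0 0 180" --pt "24 -0.33 1.5 0.078 0 0 180" --pt "24.5 -0.33 1.5 0.078 0 0 180" --pt "24.5 -0.33 1.5 0.078 0 0 180"

```text
clock: 24.1
eef_pos: [0.4866, -0.3574, 0.0302]
tcp_rot: [-0.504, -0.497, 0.504, -0.495]
ft_force: [-0.3, 0.9, -2.0]
grip_width: 0.0432
```

```bash
python3 - <<'E'
from h import *
np.set_printoptions(precision=4,suppress=True)
p,M,s=pose(); print(p,np.degrees(np.arctan2(M[1,2],M[0,2])),s["ft_force"],s["wrist_torque"],s["grip_width"],s["clock"])
print(M,rel([.486,-.362,.006],down(np.radians(-91.4))))
im,d=grab("scene","s12.png",(200,380,220,430),3.5)
im,d=grab("top","t12.png",(150,300,310,440),5)
E
```

```text
[ 0.4866 -0.3574  0.0302] -90.97766966162396 [-0.2698  0.8664 -2.0016] [0.0249 0.0487 0.0236] 0.04316033665435635 24.1
[[-0.0027  0.9999 -0.0171]
 [ 0.0019 -0.0171 -0.9999]
 [-1.     -0.0027 -0.0019]] (array([ 2.42, -0.05,  0.46]), array([ 0.0074, -0.0019,  0.0027]))
```

View pics/s12.png

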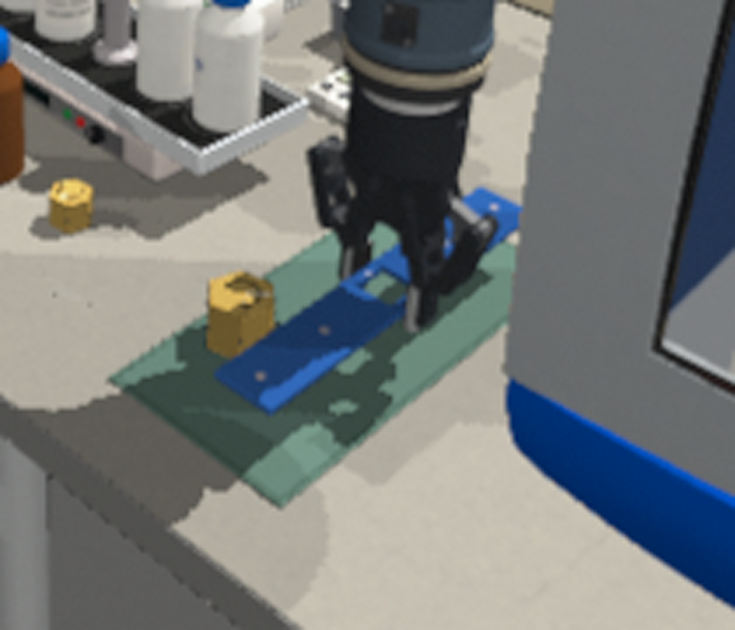

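View pics/t12.png

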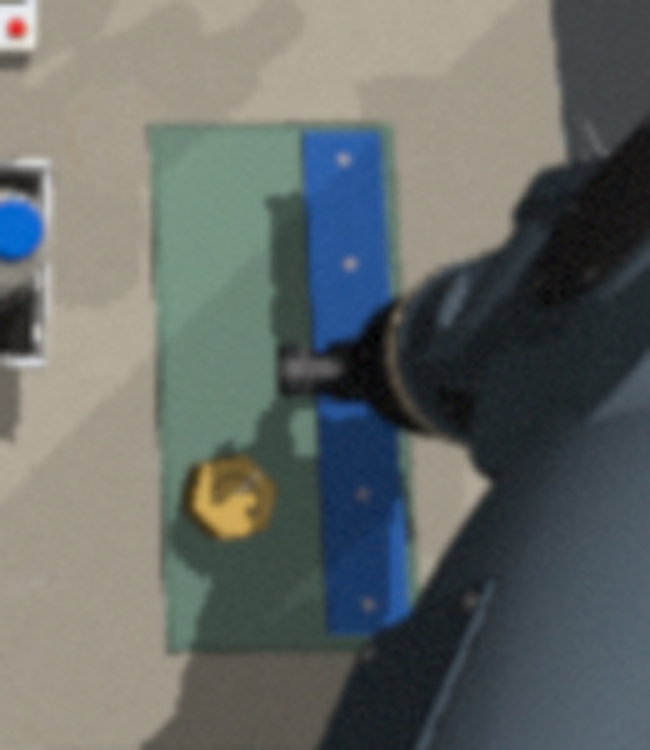

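Emit:
move_arm --pt "0.8 0 0 0 0 0 180" --pt "1.4 0 0 0 0 0 180" --pt "1.8 0 0 0 0 0 180" --pt "2.0 0 0 0 0 0 180" --pt "2.1 0 0 0 0 0 180" --pt "2.1 0 0 0 0 0 180"

```text
clock: 24.7
eef_pos: [0.4877, -0.3583, 0.0108]
tcp_rot: [-0.504, -0.496, 0.504, -0.496]
ft_force: [0.2, -0.3, -1.9]
grip_width: 0.0433
```

Emit:
move_arm --pt "0.3 0 0 0 0 0 180" --pt "0.5 0 0 0 0 0 180" --pt "0.5 0 0 0 0 0 180"

```text
clock: 24.95
eef_pos: [0.4876, -0.3582, 0.0055]
tcp_rot: [-0.504, -0.496, 0.504, -0.496]
ft_force: [0.0, 0.4, -2.0]
grip_width: 0.0435
```

Emit:
move_arm --pt "0.15 0 0 0 0 0 180" --pt "0.3 0 0 0 0 0 180" --pt "0.3 0 0 0 0 0 180"

```text
clock: 25.2
eef_pos: [0.4877, -0.3583, 0.0026]
tcp_rot: [-0.504, -0.496, 0.504, -0.496]
ft_force: [-0.6, -0.3, -2.6]
grip_width: 0.0436
```

Emit:
move_arm --pt "0.1 0 0 0 0 0 180" --pt "0.2 0 0 0 0 0 180" --pt "0.2 0 0 0 0 0 180"

```text
clock: 25.45
eef_pos: [0.4879, -0.3584, 0.0013]
tcp_rot: [0.504, 0.496, -0.504, 0.496]
ft_force: [-2.1, 0.2, 2.4]
grip_width: 0.0436
```

Emit:
move_arm --pt "0 0 0 0 0 0 132" --pt "0 0 0 0 0 0 130" --pt "0 0 0 0 0 0 128" --pt "0 0 0 0 0 0 126" --pt "0 0 0 0 0 0 124" --pt "0 0 0 0 0 0 123" --pt "0 0 0 0 0 0 122" --pt "0 0 0 0 0 0 121" --pt "0 0 0 0 0 0 120" --pt "0 0 0 0 0 0 119" --pt "0 0 0 0 0 0 118" --pt "0 0 0 0 0 0 117" --force 20

```text
clock: 26.45
eef_pos: [0.4877, -0.3583, 0.0008]
tcp_rot: [0.504, 0.496, -0.504, 0.496]
ft_force: [1.1, -0.6, 0.1]
grip_width: 0.0464
```

Emit:
move_arm --pt "0 0 0 0 0 0 116" --pt "0 0 0 0 0 0 115" --pt "0 0 0 0 0 0 114" --pt "0 0 0 0 0 0 112" --pt "0 0 0 0 0 0 110" --pt "0 0 0 0 0 0 108" --pt "0 0 0 0 0 0 105" --pt "0 0 0 0 0 0 100" --pt "0 0 0 0 0 0 90" --pt "0 0 0 0 0 0 80" --pt "0 0 0 0 0 0 75" --pt "0 0 0 0 0 0 75"

```text
clock: 27.45
eef_pos: [0.4878, -0.3584, 0.0009]
tcp_rot: [-0.504, -0.496, 0.504, -0.496]
ft_force: [-0.2, 0.9, -1.1]
grip_width: 0.0601
```

```bash
python3 - <<'E'
from h import *
p,M,s=pose(); print(p,s["ft_force"],s["grip_width"])
im,d=grab("scene","s13.png",(200,380,220,430),3.5)
E
```

```text
[ 0.48775085 -0.35838236  0.0009087 ] [-0.17310366  0.91181055 -1.13063093] 0.06013203431358671
```

View pics/s13.png

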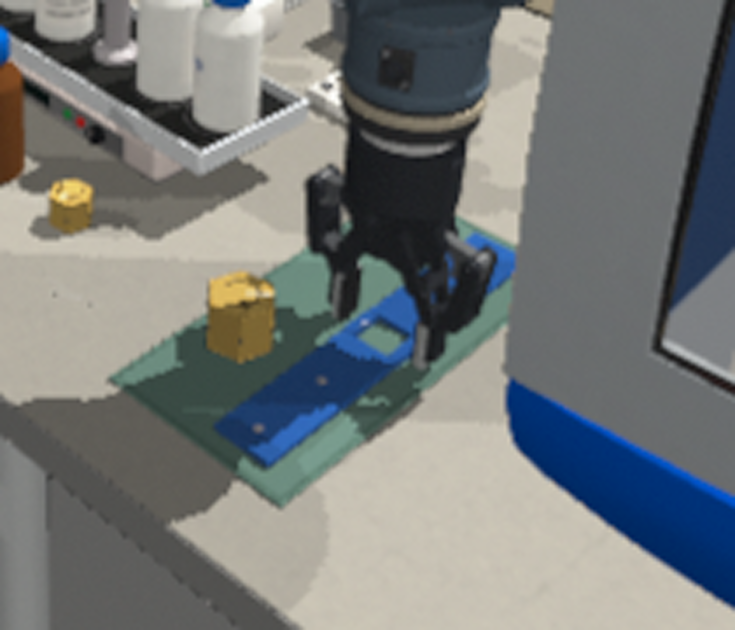

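The bar lies flat on the mat beside the nut. Retreating towards the bottles.

Emit:
move_arm --pt "-2 0 0 0 0 0 60" --pt "-6 0 0 0 0 0 45" --pt "-10 0 0 0 0 0 45" --pt "-14 0 0 0 0 0 45" --pt "-18 0 0 0 0 0 45" --pt "-22 0 0 0 0 0 45" --pt "-26 0 0 0 0 0 45" --pt "-29 0 0 -0.12 0 0 45" --pt "-29 0.5 -3 -0.24 0 0 45" --pt "-29 1 -6 -0.36 0 0 45" --pt "-29 1.5 -9 -0.48 0 0 45" --pt "-29 2 -12 -0.6 0 0 45"

```text
clock: 28.5
eef_pos: [0.5099, -0.2376, 0.291]
tcp_rot: [0.334, 0.623, -0.334, 0.624]
ft_force: [0.7, -0.3, -0.5]
grip_width: 0.0701
```

```bash
python3 - <<'E'
from h import *
np.set_printoptions(precision=4,suppress=True)
p,M,s=pose(); print(p,np.degrees(np.arctan2(M[1,2],M[0,2])),s["ft_force"],s["clock"])
im,d=grab("top","t14.png",(120,300,110,410),2.6)
P=cloud("top",d,np.ones(d.shape,bool)); v,u=np.nonzero(d>0); col=im[v,u].astype(int)
s=(P[:,2]>.172)&(P[:,2]<.19)&(col[:,2]>col[:,0]+30)&(abs(P[:,0]-.567)<.06)
for y in(.11,.048,-.084,-.146):
    q=P[s&(abs(P[:,1]-y)<.028)]
    if len(q): rc=cv2.minAreaRect((q[:,:2]*1000).astype(np.float32)); print(y,len(q),q.mean(0),rc)
s=(P[:,2]<.02)&(col[:,2]>col[:,0]+30)&(abs(P[:,1]+.36)<.06)&(P[:,0]<.68)
print("bar",cv2.minAreaRect((P[s][:,:2]*1000).astype(np.float32)),np.median(P[s][:,2]))
c=cal("wrist");
print(rel([.558,-.146,.28],down(np.radians(-4))))
E
```

```text
[ 0.5099 -0.2376  0.291 ] -56.301267632980746 [ 0.7499 -0.2825 -0.4718] 28.5
0.11 119 [0.5758 0.1129 0.1796] ((575.8272094726562, 113.1058349609375), (29.145965576171875, 29.308307647705078), 89.67937469482422)
0.048 115 [0.5671 0.0486 0.1797] ((567.6152954101562, 48.97570037841797), (30.469146728515625, 29.546871185302734), 43.28890609741211)
-0.084 121 [ 0.5602 -0.0822  0.1793] ((560.22607421875, -82.21441650390625), (30.90538215637207, 29.597164154052734), 45.556522369384766)
-0.146 124 [ 0.5594 -0.1445  0.1792] ((559.3344116210938, -144.8910369873047), (31.101350784301758, 28.947589874267578), 89.05293273925781)
bar ((511.0765075683594, -351.4328918457031), (38.92551803588867, 246.99461364746094), 88.3501968383789) 0.007017523926606556
(array([ 1.15,  8.81, -4.52]), array([-0.9004,  0.0001, -0.0019]))
```

View pics/t14.png

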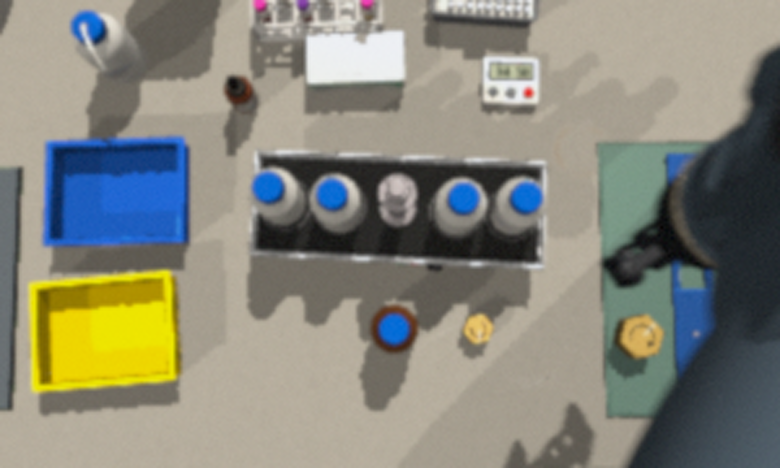

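Emit:
move_arm --pt "0 2 -1 -0.12 0 0 45" --pt "0 4 -2 -0.24 0 0 45" --pt "0 6 -3 -0.36 0 0 45" --pt "0 8 -4 -0.48 0 0 45" --pt "0 8.9 -4.4 -0.6 0 0 45" --pt "0 8.9 -4.4 -0.72 0 0 45" --pt "0 8.9 -4.4 -0.84 0 0 45" --pt "0 8.9 -4.4 -0.9 0 0 45" --pt "0 8.9 -4.4 -0.9 0 0 45"

```text
clock: 29.3
eef_pos: [0.5599, -0.1529, 0.2909]
tcp_rot: [0.03, 0.707, -0.03, 0.706]
ft_force: [-0.0, -0.0, -0.0]
grip_width: 0.0698
```

```bash
python3 - <<'E'
from h import *
np.set_printoptions(precision=4,suppress=True)
p,M,s=pose(); print(p,np.degrees(np.arctan2(M[1,2],M[0,2])),s["ft_force"],s["clock"])
print(rel([.5602,-.1457,.12],down(np.radians(-4))))
im,d=grab("wrist","w15.png")
E
```

```text
[ 0.5599 -0.1529  0.2909] -4.862400527285752 [-0.0167 -0.029  -0.0365] 29.3
(array([17.09,  0.72, -0.03]), array([-0.0151, -0.0001, -0.    ]))
```

View pics/w15.png

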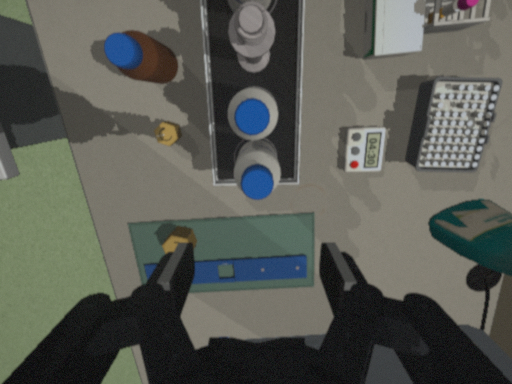

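Emit:
move_arm --pt "2 0.72 0 -0.015 0 0 45" --pt "5 0.72 0 -0.015 0 0 45" --pt "8.5 0.72 0 -0.015 0 0 45" --pt "12 0.72 0 -0.015 0 0 45" --pt "15 0.72 0 -0.015 0 0 45" --pt "17 0.72 0 -0.015 0 0 45" --pt "17.2 0.72 0 -0.015 0 0 45" --pt "17.2 0.72 0 -0.015 0 0 70" --pt "17.2 0.72 0 -0.015 0 0 100" --pt "17.2 0.72 0 -0.015 0 0 130" --pt "17.2 0.72 0 -0.015 0 0 130" --pt "17.2 0.72 0 -0.015 0 0 130" --force 40

```text
clock: 30.35
eef_pos: [0.5616, -0.1461, 0.1206]
tcp_rot: [0.026, 0.706, -0.026, 0.708]
ft_force: [-1.0, 1.2, 8.7]
grip_width: 0.0512
```

```bash
python3 - <<'E'
from h import *
np.set_printoptions(precision=4,suppress=True)
p,M,s=pose(); print(p,np.degrees(np.arctan2(M[1,2],M[0,2])),s["ft_force"],s["grip_width"],s["clock"])
im,d=grab("scene","s15.png",(120,280,200,360),4)
E
```

```text
[ 0.5616 -0.1461  0.1206] -4.20515348966314 [-1.0234  1.1615  8.6678] 0.05115405573924728 30.35
```

View pics/s15.png

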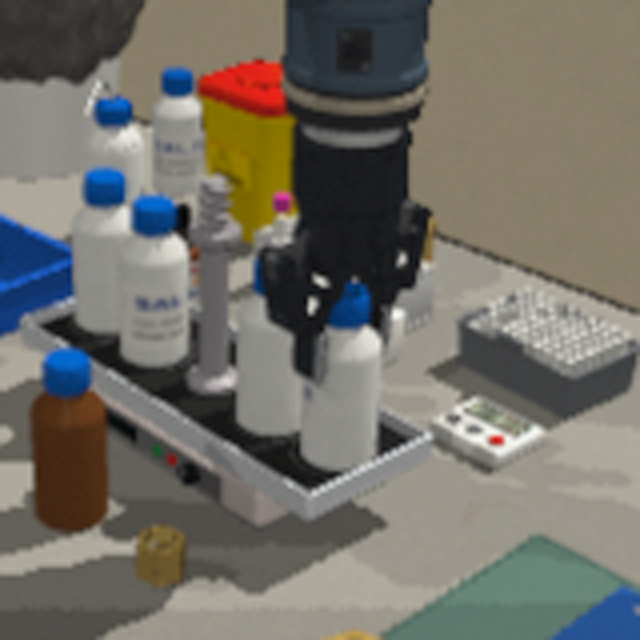

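Emit:
move_arm --pt "-1 0 0 0 0 0 130" --pt "-3 0 0 0 0 0 130" --pt "-6 0 0 0 0 0 130" --pt "-9 0 0 0 0 0 130" --pt "-12 0 0 0 0 0 130" --pt "-15 0 0 0 0 0 130" --pt "-16.5 0 0 0 0 0 130" --pt "-16.5 0 0 0 0 0 130" --pt "-16.5 0 0 0 0 0 130" --pt "-16.5 0 0 0 0 0 130"

```text
clock: 31.23
eef_pos: [0.5604, -0.1458, 0.2836]
tcp_rot: [0.026, 0.707, -0.026, 0.706]
ft_force: [-0.3, 0.2, -0.6]
grip_width: 0.0513
```

Emit:
move_arm --pt "0 0 0 0 0 0 130"

```text
clock: 31.32
eef_pos: [0.5601, -0.1457, 0.2831]
tcp_rot: [0.026, 0.707, -0.026, 0.706]
ft_force: [0.3, -0.3, -0.7]
grip_width: 0.0512
```

Emit:
move_arm --pt "0 0 0 0 0 0 130"

```text
clock: 31.4
eef_pos: [0.5601, -0.1457, 0.2831]
tcp_rot: [0.026, 0.707, -0.026, 0.706]
ft_force: [-0.4, 0.8, 0.1]
grip_width: 0.0512
```

```bash
python3 - <<'E'
from h import *
np.set_printoptions(precision=4,suppress=True)
p,M,s=pose(); print(p,np.degrees(np.arctan2(M[1,2],M[0,2])),s["ft_force"],s["wrist_torque"],s["grip_width"],s["clock"])
F=[]
for i in range(8):
    optics.get_image("wrist"); F.append(readout.get_state()["ft_force"])
print(np.mean(F,0),np.std(F,0))
im,d=grab("scene","s16.png",(60,280,150,400),2.6)
c=cal("top");im,d=optics.get_image("top")
P=cloud("top",d,np.ones(d.shape,bool)); v,u=np.nonzero(d>0); col=im[v,u].astype(int)
b=(col[:,2]>col[:,0]+50)&(P[:,1]>.2)&(P[:,1]<.45)&(P[:,2]<.06)&(P[:,2]>.04)&(P[:,0]>.5)&(P[:,0]<.7)
y=(col[:,0]>col[:,2]+80)&(P[:,1]>.2)&(P[:,1]<.45)&(P[:,2]<.06)&(P[:,2]>.04)&(P[:,0]>.3)&(P[:,0]<.54)
for q in(b,y): print(cv2.minAreaRect((P[q][:,:2]*1000).astype(np.float32)))
E
```

```text
[ 0.5601 -0.1457  0.2831] -4.184513931695974 [-0.3578  0.8112  0.0577] [-0.0101  0.0414  0.0207] 0.05122784093242816 31.4
[-0.1903 -0.0198 -0.4868] [0.5109 0.4958 0.321 ]
((596.249267578125, 312.6214599609375), (124.4383316040039, 164.48367309570312), 0.5684053301811218)
((436.1095886230469, 322.6038818359375), (123.83818817138672, 165.04798889160156), 3.827979326248169)
```

View pics/s16.png

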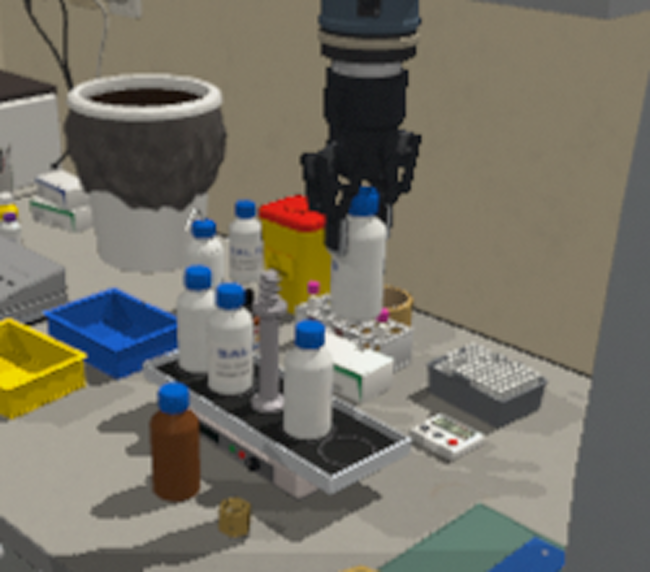

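Bottle D weighs about 0.49 N, so it is empty and goes to the yellow waste tub. The tubs have not moved.

Emit:
move_arm --pt "-1.5 2 0 0 0 0 130" --pt "-3 5.5 -0.8 -0.02 0 0 130" --pt "-3 9 -2 -0.04 0 0 130" --pt "-3 12.6 -3.2 -0.06 0 0 130" --pt "-3 16.2 -4.4 -0.08 0 0 130" --pt "-3 20 -5.6 -0.1 0 0 130" --pt "-3 23.8 -6.9 -0.12 0 0 130" --pt "-3 27.6 -8.2 -0.14 0 0 130" --pt "-3 31.4 -9.5 -0.14 0 0 130" --pt "-3 35 -10.8 -0.14 0 0 130" --pt "-3 38.6 -12.2 -0.14 0 0 130" --pt "-3 42 -13.6 -0.14 0 0 130"

```text
clock: 32.9
eef_pos: [0.4546, 0.2849, 0.314]
tcp_rot: [-0.024, 0.707, 0.024, 0.707]
ft_force: [1.3, -0.5, -0.8]
grip_width: 0.0512
```

```bash
python3 - <<'E'
from h import *
np.set_printoptions(precision=4,suppress=True)
p,M,s=pose(); print(p,np.degrees(np.arctan2(M[1,2],M[0,2])),s["ft_force"],s["grip_width"],s["clock"])
print(rel([.4346,.3576,.10],down(np.radians(3.8))))
E
```

```text
[0.4546 0.2849 0.314 ] 3.8533475623482314 [ 1.3275 -0.4959 -0.7856] 0.05119159834082245 32.9
(array([21.4 ,  7.39, -1.51]), array([ 0.0009,  0.0003, -0.0002]))
```

Emit:
move_arm --pt "0 3 -0.6 0 0 0 130" --pt "1 6 -1.2 0 0 0 130" --pt "4 7.4 -1.5 0 0 0 130" --pt "8 7.4 -1.5 0 0 0 130" --pt "12 7.4 -1.5 0 0 0 130" --pt "16 7.4 -1.5 0 0 0 130" --pt "19 7.4 -1.5 0 0 0 130" --pt "21.4 7.4 -1.5 0 0 0 130" --pt "22.4 7.4 -1.5 0 0 0 130" --pt "22.4 7.4 -1.5 0 0 0 130"

```text
clock: 33.73
eef_pos: [0.4346, 0.355, 0.088]
tcp_rot: [-0.024, 0.708, 0.023, 0.706]
ft_force: [0.2, -0.3, -0.8]
grip_width: 0.0513
```

```bash
python3 - <<'E'
from h import *
np.set_printoptions(precision=4,suppress=True)
p,M,s=pose(); print(p,np.degrees(np.arctan2(M[1,2],M[0,2])),s["ft_force"],s["grip_width"],s["clock"])
im,d=grab("scene","s17.png",(100,260,60,260),4)
E
```

```text
[0.4346 0.355  0.088 ] 3.836680498968754 [ 0.2414 -0.2752 -0.7684] 0.051329943079574655 33.7333
```

View pics/s17.png

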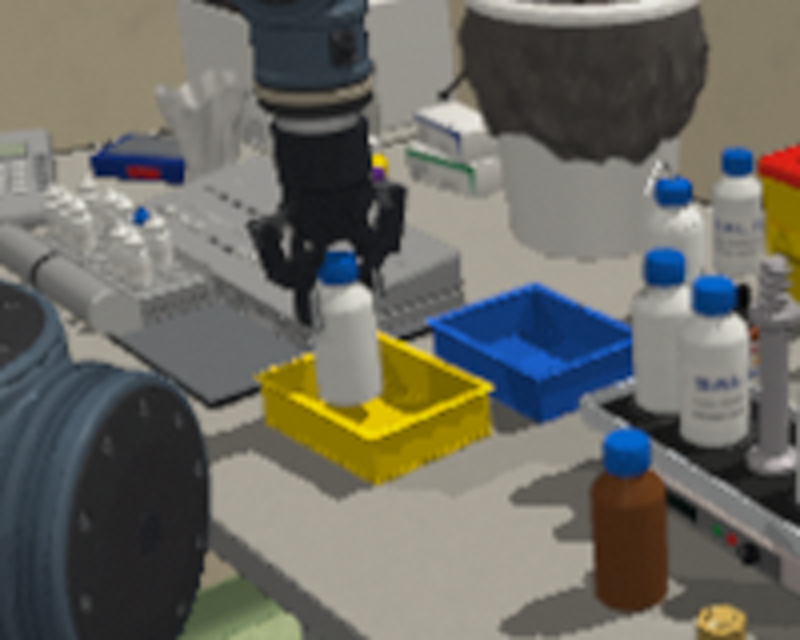

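Bottle D is over the far half of the yellow tub. Lowering the remaining 2 cm.

Emit:
move_arm --pt "0.6 0 0 0 0 0 130" --pt "1.0 0 0 0 0 0 130" --pt "1.3 0 0 0 0 0 130" --pt "1.45 0 0 0 0 0 130" --pt "1.45 0 0 0 0 0 130"

```text
clock: 34.2
eef_pos: [0.4357, 0.3558, 0.0755]
tcp_rot: [-0.024, 0.707, 0.024, 0.707]
ft_force: [-0.5, 0.8, -0.1]
grip_width: 0.0512
```

Emit:
move_arm --pt "0.3 0 0 0 0 0 130" --pt "0.55 0 0 0 0 0 130" --pt "0.65 0 0 0 0 0 130" --pt "0.65 0 0 0 0 0 130"

```text
clock: 34.53
eef_pos: [0.4356, 0.3558, 0.0688]
tcp_rot: [-0.024, 0.707, 0.024, 0.707]
ft_force: [0.0, 0.1, -0.8]
grip_width: 0.0509
```

Emit:
move_arm --pt "0.15 0 0 0 0 0 130" --pt "0.15 0 0 0 0 0 105" --pt "0.15 0 0 0 0 0 95" --pt "0.15 0 0 0 0 0 80" --pt "0.15 0 0 0 0 0 60" --pt "0.15 0 0 0 0 0 50" --pt "-2 0 0 0 0 0 45" --pt "-6 0 0 0 0 0 45" --pt "-10 0 0 0 0 0 45" --pt "-14 0 0 0 0 0 45" --pt "-18 0 0 0 0 0 45" --pt "-22 0 0 0 0 0 45"

```text
clock: 35.53
eef_pos: [0.4352, 0.3555, 0.291]
tcp_rot: [-0.024, 0.707, 0.024, 0.707]
ft_force: [1.1, 0.7, -0.5]
grip_width: 0.0704
```

```bash
python3 - <<'E'
from h import *
np.set_printoptions(precision=4,suppress=True)
p,M,s=pose(); print(p,np.degrees(np.arctan2(M[1,2],M[0,2])),s["ft_force"],s["grip_width"],s["clock"])
im,d=grab("scene","s18.png",(100,260,60,260),4)
print(rel([.5612,-.0832,.29],down(np.radians(-4))))
E
```

```text
[0.4352 0.3555 0.291 ] 3.8378168796459766 [ 1.0656  0.6853 -0.5003] 0.07042699245202098 35.5333
(array([  0.72, -44.72,   9.48]), array([ 0.1368,  0.0072, -0.0059]))
```

View pics/s18.png

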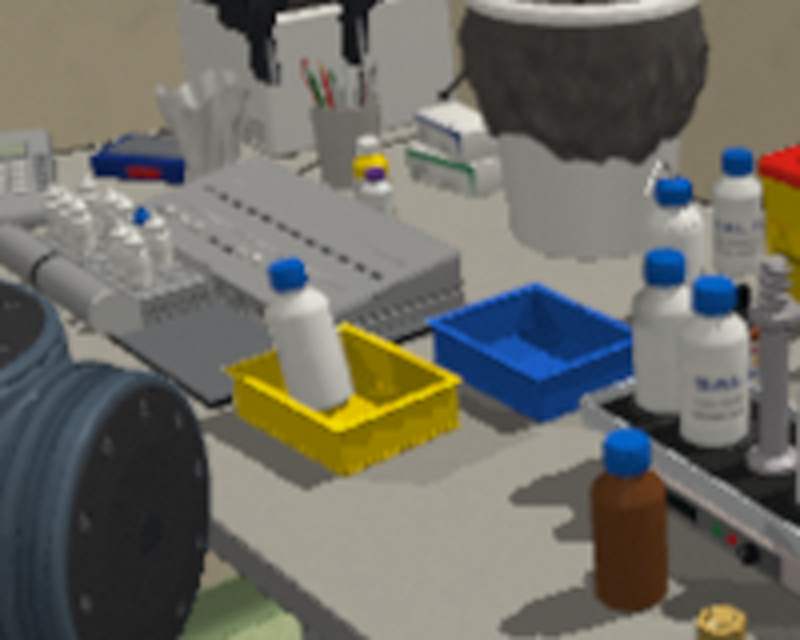

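The yellow tub has shifted left in view and the bottle is leaning in it: this looks like the knock. Checking how it has settled.

Emit:
move_arm --pt "0 -3 0.6 0 0 0 45" --pt "0 -6 1.3 0 0 0 45" --pt "0 -9 1.9 0 0 0 45" --pt "0 -9 1.9 0 0 0 45" --pt "0 -9 1.9 0 0 0 45"

```text
clock: 36.0
eef_pos: [0.461, 0.2661, 0.289]
tcp_rot: [-0.023, 0.707, 0.023, 0.707]
ft_force: [-1.2, 0.7, 0.6]
grip_width: 0.07
```

```bash
cat > tubs.py <<'E'
from h import *
def tubs(im,d):
    P=cloud("top",d,np.ones(d.shape,bool)); v,u=np.nonzero(d>0); col=im[v,u].astype(int)
    z=(P[:,2]<.06)&(P[:,2]>.04)&(P[:,1]>.18)&(P[:,1]<.48)
    b=(col[:,2]>col[:,0]+50)&z&(P[:,0]>.45)&(P[:,0]<.75)
    y=(col[:,0]>col[:,2]+80)&z&(P[:,0]>.3)&(P[:,0]<.6)
    for n,q in(("stock",b),("waste",y)): print(n,q.sum(),cv2.minAreaRect((P[q][:,:2]*1000).astype(np.float32)))
E
python3 - <<'E'
from tubs import *
np.set_printoptions(precision=4,suppress=True)
print(pose()[0])
im,d=grab("top","t19.png",(130,290,100,340),3.3); tubs(im,d)
im2,d2=grab("scene","s19.png",(100,260,60,260),4)
for k in optics.masks_of("scene","bottle_1"):
    P=cloud("scene",d2,k["pixels"]); print(k["conf"],k["at"],np.median(P,0),np.percentile(P,98,axis=0))
E
```

```text
[0.461  0.2661 0.289 ]
stock 451 ((596.4493408203125, 312.3704833984375), (124.98138427734375, 164.22691345214844), 0.9178570508956909)
waste 371 ((425.2938537597656, 351.3251647949219), (124.03764343261719, 163.00152587890625), 3.5804102420806885)
0.95 [204.0, 269.3] [ 0.5462 -0.0992  0.1243] [ 0.5721 -0.0721  0.1805]
0.86 [185.4, 139.8] [0.4173 0.3601 0.0731] [0.4455 0.3866 0.131 ]
0.86 [230.0, 214.5] [ 0.4201 -0.0273  0.0649] [0.4971 0.0486 0.1249]
0.73 [182.8, 222.5] [0.56   0.0992 0.1249] [0.5847 0.1261 0.1805]
0.56 [190.8, 239.9] [0.5537 0.0316 0.1215] [0.5805 0.0559 0.1803]
0.17 [289.7, 287.8] [ 0.4087 -0.2961  0.0368] [ 0.4369 -0.2703  0.0431]
```

View pics/t19.png

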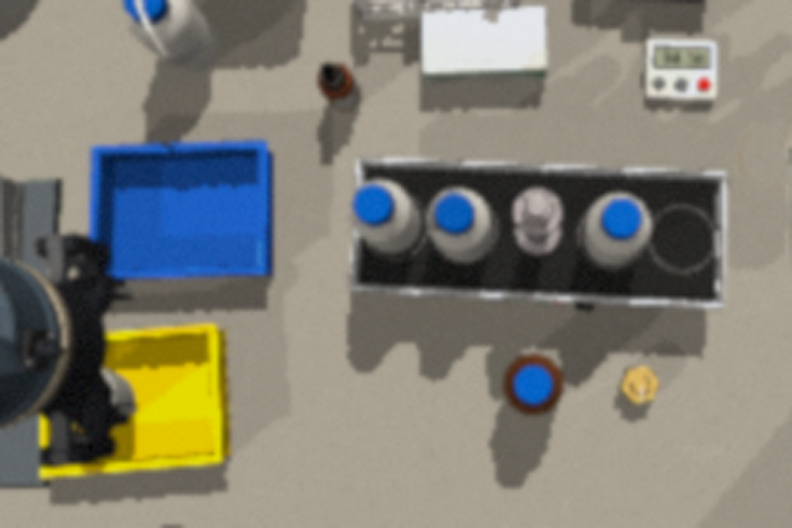

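View pics/s19.png

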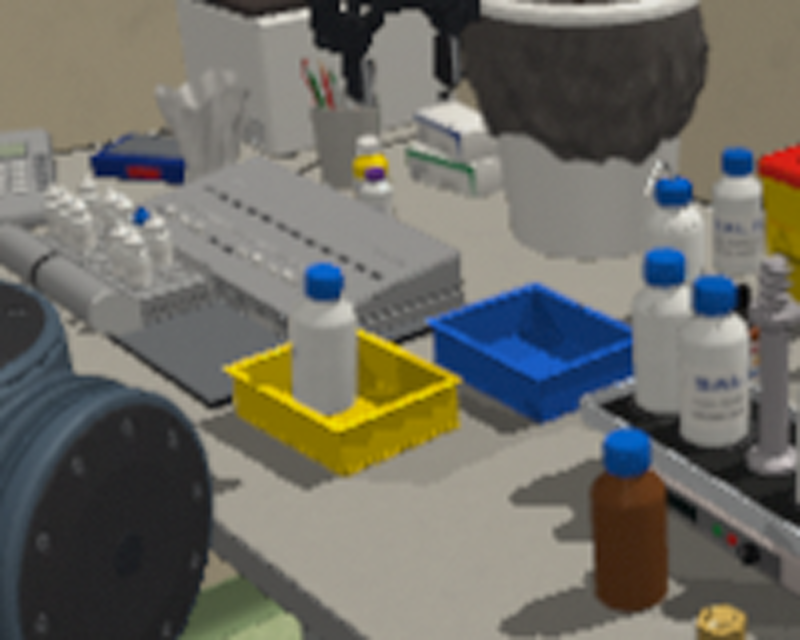

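The bottle has settled upright; the yellow tub is now at (0.425, 0.351). The blue tub has not moved. Next is bottle C at (0.561,-0.083).

```bash
python3 - <<'E'
from h import *
np.set_printoptions(precision=4,suppress=True)
p,M,s=pose(); print(p,s["clock"]); print(rel([.5612,-.0832,.29],down(np.radians(-4))))
E
```

```text
[0.4604 0.2679 0.2887] 36.15
(array([ -0.13, -35.71,   7.68]), array([ 0.1373, -0.0002, -0.0001]))
```

Emit:
move_arm --pt "0 -3.5 0.75 0.014 0 0 45" --pt "0 -7 1.5 0.028 0 0 45" --pt "0 -10.5 2.25 0.042 0 0 45" --pt "0 -14 3 0.056 0 0 45" --pt "0 -17.5 3.75 0.07 0 0 45" --pt "0 -21 4.5 0.084 0 0 45" --pt "0 -24.5 5.25 0.098 0 0 45" --pt "0 -28 6 0.112 0 0 45" --pt "0 -31.5 6.75 0.126 0 0 45" --pt "0 -34 7.3 0.137 0 0 45" --pt "0 -35.7 7.68 0.137 0 0 45" --pt "0 -35.7 7.68 0.137 0 0 45"

```text
clock: 37.15
eef_pos: [0.562, -0.0859, 0.2881]
tcp_rot: [0.025, 0.707, -0.026, 0.706]
ft_force: [0.6, -0.8, 0.2]
grip_width: 0.0703
```

```bash
python3 - <<'E'
from h import *
np.set_printoptions(precision=4,suppress=True)
p,M,s=pose(); print(p,s["clock"]); print(rel([.5612,-.0832,.119],down(np.radians(-4))))
E
```

```text
[ 0.562  -0.0859  0.2881] 37.15
(array([16.91,  0.27, -0.08]), array([-0.0019, -0.0008,  0.0005]))
```

Emit:
move_arm --pt "2 0.1 -0.05 0 0 0 45" --pt "5 0.1 -0.05 0 0 0 45" --pt "8.5 0.1 -0.05 0 0 0 45" --pt "12 0.1 -0.05 0 0 0 45" --pt "15 0.1 -0.05 0 0 0 45" --pt "16.9 0.1 -0.05 0 0 0 45" --pt "16.9 0.1 -0.05 0 0 0 45" --pt "16.9 0.1 -0.05 0 0 0 70" --pt "16.9 0.1 -0.05 0 0 0 100" --pt "16.9 0.1 -0.05 0 0 0 130" --pt "16.9 0.1 -0.05 0 0 0 130" --pt "16.9 0.1 -0.05 0 0 0 130"

```text
clock: 38.15
eef_pos: [0.5619, -0.0826, 0.1217]
tcp_rot: [0.025, 0.706, -0.025, 0.708]
ft_force: [-0.1, 1.4, 8.9]
grip_width: 0.0512
```

Emit:
move_arm --pt "-1 0 0 0 0 0 130" --pt "-3 0 0 0 0 0 130" --pt "-6 0 0 0 0 0 130" --pt "-9 0 0 0 0 0 130" --pt "-12 0 0 0 0 0 130" --pt "-15 0 0 0 0 0 130" --pt "-18 0 0 0 0 0 130" --pt "-20 0 0 0 0 0 130" --pt "-20 0 0 0 0 0 130" --pt "-20 0 0 0 0 0 130"

```text
clock: 38.98
eef_pos: [0.5613, -0.0829, 0.3217]
tcp_rot: [0.025, 0.706, -0.025, 0.708]
ft_force: [0.6, -0.4, -1.3]
grip_width: 0.0511
```

```bash
cat > weigh.py <<'E'
from tubs import *
np.set_printoptions(precision=4,suppress=True)
F=[]
for i in range(6):
    im,d=optics.get_image("top"); F.append(readout.get_state()["ft_force"])
p,M,s=pose(); print(p,np.degrees(np.arctan2(M[1,2],M[0,2])),s["grip_width"],s["clock"])
print(np.mean(F,0),np.std(F,0)); tubs(im,d)
E
python3 weigh.py
```

```text
[ 0.5604 -0.0827  0.3193] -4.012336244931348 0.05077852892856092 39.2833
[-0.1556 -0.1494 -0.5067] [0.213  0.3013 0.2791]
stock 500 ((596.1195068359375, 312.35858154296875), (124.70882415771484, 163.9042510986328), 0.9092168807983398)
waste 500 ((425.1864013671875, 352.3299560546875), (123.93899536132812, 165.01199340820312), 3.5819826126098633)
```

Bottle C weighs about 0.5 N, so it is empty too and goes into the near half of the yellow tub.

```bash
python3 - <<'E'
from h import *
print(rel([.4287,.3110,.32],down(np.radians(3.6))))
E
```

```text
(array([ -0.05,  38.35, -15.89]), array([-0.1329, -0.0012, -0.0002]))
```

Emit:
move_arm --pt "0 2.5 -0.5 0 0 0 130" --pt "0 6 -1.5 -0.02 0 0 130" --pt "0 9.5 -2.8 -0.04 0 0 130" --pt "0 13 -4.2 -0.06 0 0 130" --pt "0 16.5 -5.7 -0.08 0 0 130" --pt "0 20 -7.2 -0.1 0 0 130" --pt "0 23.5 -8.8 -0.12 0 0 130" --pt "0 27 -10.4 -0.133 0 0 130" --pt "0 30.4 -12 -0.133 0 0 130" --pt "0 33.8 -13.7 -0.133 0 0 130" --pt "0 37 -15.3 -0.133 0 0 130" --pt "0 38.3 -15.9 -0.133 0 0 130"

```text
clock: 40.28
eef_pos: [0.4267, 0.3137, 0.3194]
tcp_rot: [-0.023, 0.707, 0.023, 0.706]
ft_force: [0.9, 0.0, 0.1]
grip_width: 0.0511
```

```bash
python3 - <<'E'
from h import *
np.set_printoptions(precision=4,suppress=True)
p,M,s=pose(); print(p,s["grip_width"],s["clock"]); print(rel([.4287,.3110,.076],down(np.radians(3.6))))
im,d=grab("wrist","w20.png")
im,d=grab("scene","s20.png",(60,260,50,260),3.5)
E
```

```text
[0.4267 0.3137 0.3194] 0.051083580949684924 40.2833
(array([24.34, -0.29,  0.21]), array([ 0.0028, -0.0011, -0.0003]))
```

View pics/w20.png

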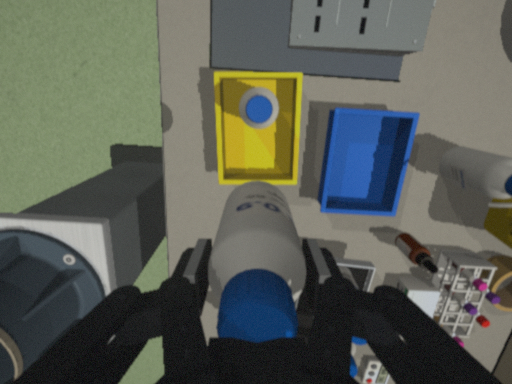

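View pics/s20.png

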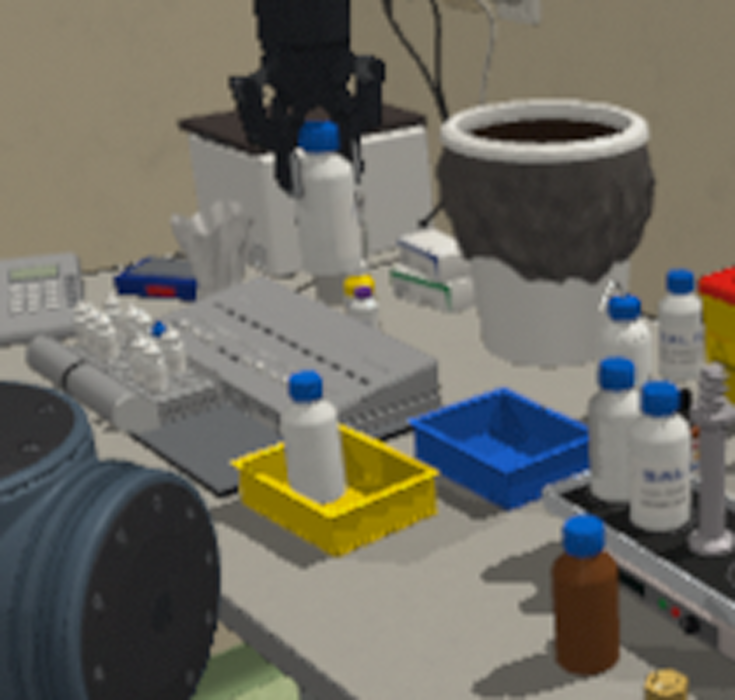

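```bash
python3 - <<'E'
from tubs import *
np.set_printoptions(precision=4,suppress=True)
c=cal("wrist"); im,d=grab("wrist")
P=cloud("wrist",d,np.ones(d.shape,bool),c); v,u=np.nonzero(d>0); col=im[v,u].astype(int)
q=P[(v>80)&(v<140)&(u>225)&(u<290)&(col[:,2]>col[:,0]+50)]; print("cap",np.median(q,0),np.percentile(q,95,axis=0))
y=(col[:,0]>col[:,2]+80)&(P[:,2]>.04)&(P[:,2]<.055)&(P[:,0]<.55)&(P[:,1]>.2); print(cv2.minAreaRect((P[y][:,:2]*1000).astype(np.float32)))
im,d=grab("top","t20.png",(200,290,100,200),6)
im,d=grab("scene","s21.png",(150,230,100,200),6)
E
```

```text
cap [0.4254 0.3839 0.1289] [0.4375 0.3958 0.1303]
((426.6260070800781, 349.937255859375), (123.7201919555664, 162.62294006347656), 3.63118577003479)
```

View pics/s21.png

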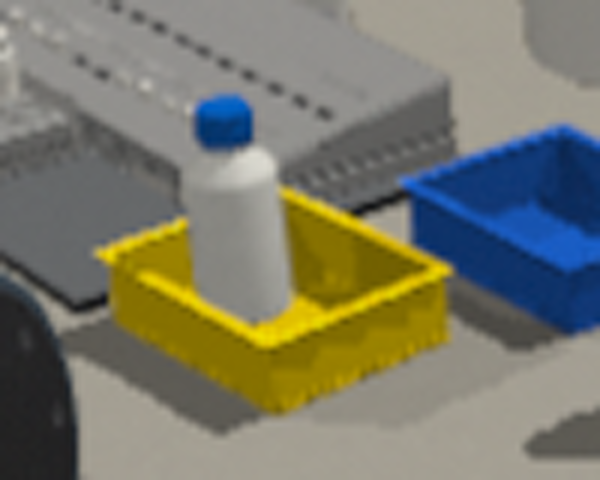

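Emit:
move_arm --pt "2 -0.3 0.2 0 0 0 130" --pt "5 -0.3 0.2 0 0 0 130" --pt "9 -0.3 0.2 0 0 0 130" --pt "13 -0.3 0.2 0 0 0 130" --pt "17 -0.3 0.2 0 0 0 130" --pt "20 -0.3 0.2 0 0 0 130" --pt "22.5 -0.3 0.2 0 0 0 130" --pt "23.8 -0.3 0.2 0 0 0 130" --pt "24.3 -0.3 0.2 0 0 0 130" --pt "24.3 -0.3 0.2 0 0 0 130"

```text
clock: 41.37
eef_pos: [0.4309, 0.3063, 0.0761]
tcp_rot: [-0.022, 0.707, 0.021, 0.706]
ft_force: [-0.6, -0.4, 0.2]
grip_width: 0.0516
```

```bash
python3 - <<'E'
from h import *
p,M,s=pose(); print(p,s["grip_width"],s["ft_force"],s["clock"])
im,d=grab("scene","s22.png",(120,230,80,210),6)
E
```

```text
[0.43094683 0.30633148 0.07612972] 0.05156395114350909 [-0.60524089 -0.35177097  0.15323629] 41.3667
```

View pics/s22.png

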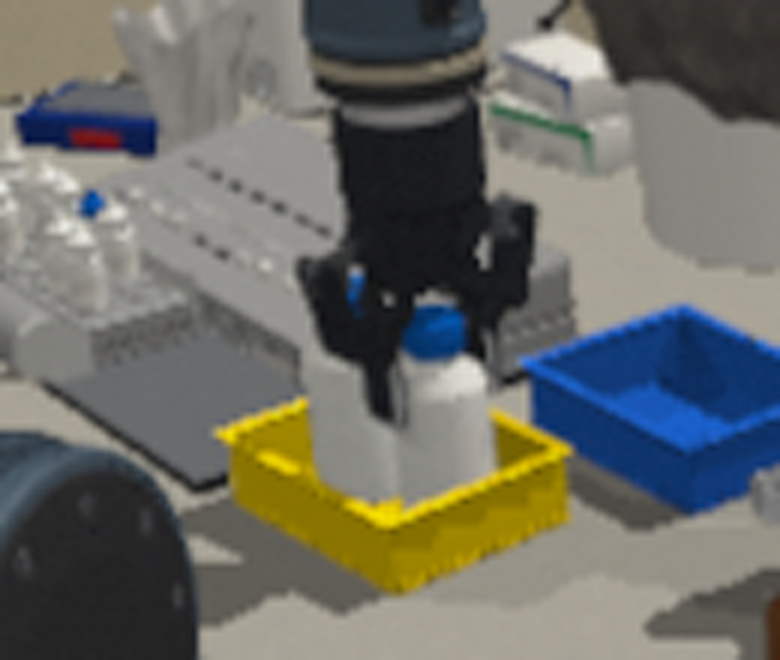

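Emit:
move_arm --pt "0.3 0.2 0 0 0 0 130" --pt "0.55 0.2 0 0 0 0 130" --pt "0.65 0.2 0 0 0 0 130" --pt "0.65 0.2 0 0 0 0 130"

```text
clock: 41.75
eef_pos: [0.4311, 0.3097, 0.0706]
tcp_rot: [-0.022, 0.707, 0.022, 0.707]
ft_force: [1.1, 0.3, -0.4]
grip_width: 0.051
```

Emit:
move_arm --pt "0.1 0 0 0 0 0 130" --pt "0.1 0 0 0 0 0 105" --pt "0.1 0 0 0 0 0 95" --pt "0.1 0 0 0 0 0 80" --pt "0.1 0 0 0 0 0 60" --pt "0.1 0 0 0 0 0 45" --pt "0.1 0 0 0 0 0 45"

```text
clock: 42.33
eef_pos: [0.4309, 0.3095, 0.0694]
tcp_rot: [-0.022, 0.707, 0.022, 0.707]
ft_force: [-0.2, -0.2, -0.3]
grip_width: 0.0701
```

Emit:
move_arm --pt "-1 0 0 0 0 0 45" --pt "-3 0 0 0 0 0 45" --pt "-6 0 0 0 0 0 45" --pt "-10 0 0 0 0 0 45" --pt "-14 0 0 0 0 0 45" --pt "-18 0 0 0 0 0 45" --pt "-22 0 0 0 0 0 45" --pt "-22 -4 1.5 0 0 0 45" --pt "-22 -8 3 0 0 0 45" --pt "-22 -12 4.5 0 0 0 45"

```text
clock: 43.17
eef_pos: [0.4825, 0.1946, 0.291]
tcp_rot: [-0.023, 0.706, 0.023, 0.707]
ft_force: [1.3, -0.5, -1.1]
grip_width: 0.0705
```

```bash
python3 - <<'E'
from tubs import *
np.set_printoptions(precision=4,suppress=True)
p,M,s=pose(); print(p,s["grip_width"],s["ft_force"],s["clock"])
im,d=grab("scene","s23.png",(120,230,80,210),6)
im,d=grab("top"); tubs(im,d)
P=cloud("top",d,np.ones(d.shape,bool)); v,u=np.nonzero(d>0); col=im[v,u].astype(int)
for n,y,x in(("A",.113,.576),("B",.0488,.5675)):
    q=P[(P[:,2]>.172)&(P[:,2]<.19)&(col[:,2]>col[:,0]+30)&(abs(P[:,0]-x)<.03)&(abs(P[:,1]-y)<.028)]; print(n,len(q),q.mean(0) if len(q) else 0)
print(rel([.5685,.0478,.29],down(np.radians(-4))))
E
```

```text
[0.4825 0.1946 0.291 ] 0.07053893904757677 [ 1.3131 -0.4509 -1.1324] 43.1667
stock 238 ((597.51904296875, 294.34844970703125), (122.98043060302734, 127.12835693359375), 0.5592135190963745)
waste 64 ((385.79559326171875, 286.95623779296875), (36.97419357299805, 38.04278564453125), 4.540353298187256)
A 118 [0.5757 0.1129 0.1797]
B 117 [0.5672 0.0485 0.1794]
(array([  0.06, -14.79,   7.63]), array([0.1279, 0.0012, 0.0008]))
```

View pics/s23.png

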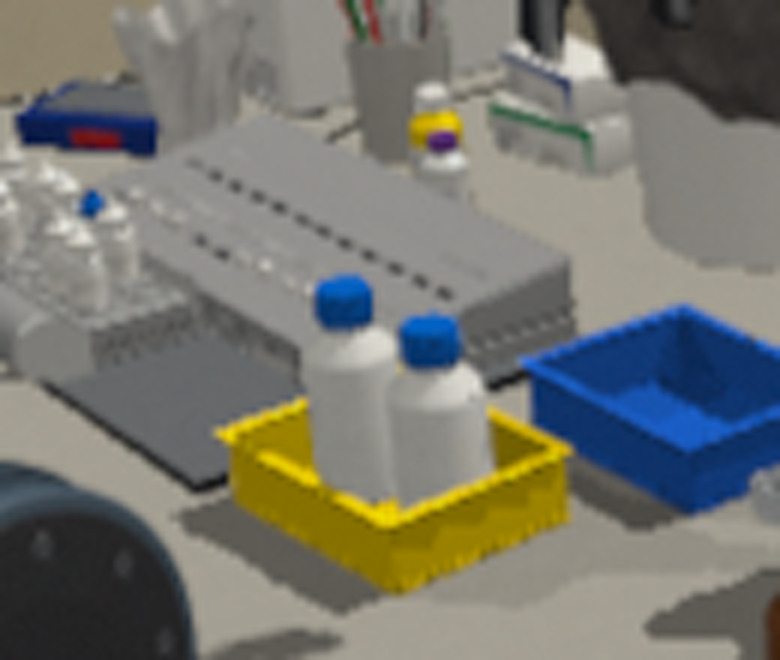

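Both bottles stand in the yellow tub. Next is bottle B.

Emit:
move_arm --pt "0 -3 1.5 0.03 0 0 45" --pt "0 -6 3 0.06 0 0 45" --pt "0 -9 4.6 0.09 0 0 45" --pt "0 -12 6.2 0.128 0 0 45" --pt "0 -14.5 7.5 0.128 0 0 45" --pt "0 -14.8 7.63 0.128 0 0 45" --pt "0 -14.8 7.63 0.128 0 0 45" --pt "0 -14.8 7.63 0.128 0 0 45"

```text
clock: 43.93
eef_pos: [0.5673, 0.0531, 0.2898]
tcp_rot: [0.023, 0.707, -0.023, 0.707]
ft_force: [0.1, 0.7, -0.1]
grip_width: 0.0703
```

```bash
python3 - <<'E'
from h import *
np.set_printoptions(precision=4,suppress=True)
p,M,s=pose(); print(p,s["clock"]); print(rel([.5685,.0478,.12],down(np.radians(-4))))
E
```

```text
[0.5673 0.0531 0.2898] 43.9333
(array([16.98, -0.52,  0.15]), array([ 0.0047,  0.    , -0.0003]))
```

Emit:
move_arm --pt "2 -0.5 0.1 0 0 0 45" --pt "5 -0.5 0.1 0 0 0 45" --pt "8.5 -0.5 0.1 0 0 0 45" --pt "12 -0.5 0.1 0 0 0 45" --pt "15 -0.5 0.1 0 0 0 45" --pt "17 -0.5 0.1 0 0 0 45" --pt "17 -0.5 0.1 0 0 0 45" --pt "17 -0.5 0.1 0 0 0 70" --pt "17 -0.5 0.1 0 0 0 100" --pt "17 -0.5 0.1 0 0 0 130" --pt "17 -0.5 0.1 0 0 0 130" --pt "17 -0.5 0.1 0 0 0 130" --force 60

```text
clock: 44.93
eef_pos: [0.5692, 0.0481, 0.1216]
tcp_rot: [0.023, 0.706, -0.023, 0.708]
ft_force: [-2.4, 1.9, 9.6]
grip_width: 0.0509
```

Emit:
move_arm --pt "-1 0 0 0 0 0 130" --pt "-3 0 0 0 0 0 130" --pt "-6 0 0 0 0 0 130" --pt "-9 0 0 0 0 0 130" --pt "-12 0 0 0 0 0 130" --pt "-15 0 0 0 0 0 130" --pt "-18 0 0 0 0 0 130" --pt "-19 0 0 0 0 0 130" --pt "-19 0 0 0 0 0 130" --pt "-19 0 0 0 0 0 130"

```text
clock: 45.77
eef_pos: [0.5685, 0.0476, 0.3102]
tcp_rot: [0.023, 0.706, -0.023, 0.707]
ft_force: [0.8, 0.1, -2.7]
grip_width: 0.0511
```

```bash
python3 weigh.py; python3 -c "
from h import *
print(rel([.5970,.3460,.30],down(np.radians(0.7))))"
```

```text
[0.5679 0.0475 0.3087] -3.724242275066017 0.05076458353546587 46.0667
[-0.1475  0.0757 -2.3954] [0.2304 0.5526 0.5428]
stock 0 ((0.0, 0.0), (0.0, 0.0), 0.0)
waste 187 ((421.62298583984375, 407.615234375), (124.29353332519531, 54.66025924682617), 2.445004463195801)
(array([ 0.86, 29.97,  0.97]), array([-0.0772, -0.0014,  0.0002]))
```

Bottle B weighs about 2.4 N, so it is full and goes to the blue stock tub. The arm hides the tub from the top camera, so I check it in the scene view.

```bash
python3 - <<'E'
from h import *
np.set_printoptions(precision=4,suppress=True)
im,d=grab("scene","s24.png",(100,260,80,280),4)
P=cloud("scene",d,np.ones(d.shape,bool)); v,u=np.nonzero(d>0); col=im[v,u].astype(int)
b=(col[:,2]>col[:,0]+50)&(P[:,2]<.055)&(P[:,2]>.035)&(P[:,1]>.18)&(P[:,1]<.48)&(P[:,0]>.45)&(P[:,0]<.75)
print(b.sum(),cv2.minAreaRect((P[b][:,:2]*1000).astype(np.float32)))
E
```

```text
340 ((596.7338256835938, 349.16937255859375), (249.53614807128906, 128.16050720214844), 89.39492797851562)
```

View pics/s24.png

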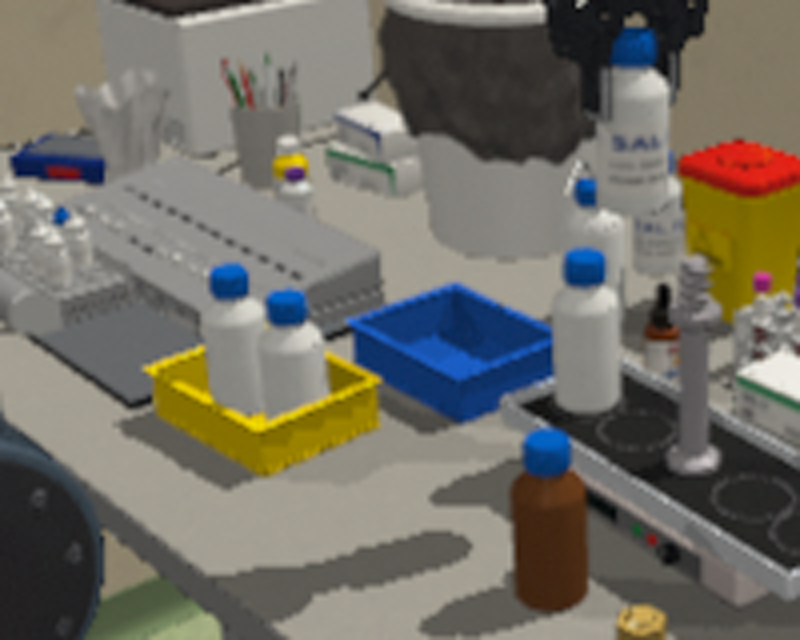

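The blue tub has not moved. Moving bottle B over it.

Emit:
move_arm --pt "0 2.5 0.1 -0.01 0 0 130" --pt "0 6 0.2 -0.02 0 0 130" --pt "0 9.5 0.3 -0.03 0 0 130" --pt "0 13 0.4 -0.04 0 0 130" --pt "0 16.5 0.5 -0.05 0 0 130" --pt "0 20 0.6 -0.06 0 0 130" --pt "0 23.5 0.75 -0.07 0 0 130" --pt "0 27 0.9 -0.077 0 0 130" --pt "0 29.5 0.97 -0.077 0 0 130" --pt "0 30.1 0.97 -0.077 0 0 130" --pt "0 30.1 0.97 -0.077 0 0 130"

```text
clock: 47.03
eef_pos: [0.5971, 0.3494, 0.3077]
tcp_rot: [-0.005, 0.708, 0.005, 0.706]
ft_force: [0.3, -0.5, -2.3]
grip_width: 0.0507
```

```bash
python3 - <<'E'
from h import *
np.set_printoptions(precision=4,suppress=True)
c=cal("wrist"); im,d=grab("wrist","w25.png")
p,M,s=pose(); print(p,s["grip_width"],s["clock"]); print(rel([.597,.3475,.076],down(np.radians(.7))))
P=cloud("wrist",d,np.ones(d.shape,bool),c); v,u=np.nonzero(d>0); col=im[v,u].astype(int)
b=(col[:,2]>col[:,0]+50)&(P[:,2]<.055)&(P[:,2]>.035)&(P[:,1]>.18)&(P[:,1]<.48)&(P[:,0]>.5)&(P[:,0]<.75)
print(b.sum(),cv2.minAreaRect((P[b][:,:2]*1000).astype(np.float32)))
E
```

```text
[0.5974 0.348  0.3083] 0.05122869861467783 47.0833
(array([23.23, -0.04, -0.02]), array([ 0.0011, -0.001 ,  0.0007]))
1380 ((597.5457153320312, 318.3559265136719), (124.22301483154297, 144.55763244628906), 0.8589369058609009)
```

View pics/w25.png

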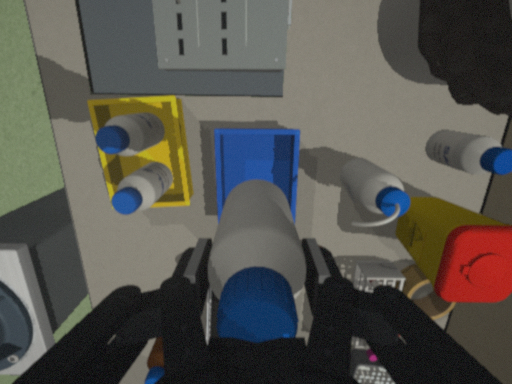

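Emit:
move_arm --pt "2 0 0 0 0 0 130" --pt "5 0 0 0 0 0 130" --pt "8.5 0 0 0 0 0 130" --pt "12 0 0 0 0 0 130" --pt "15.5 0 0 0 0 0 130" --pt "19 0 0 0 0 0 130" --pt "21.3 0 0 0 0 0 130" --pt "22.6 0 0 0 0 0 130" --pt "23.2 0 0 0 0 0 130" --pt "23.2 0 0 0 0 0 130" --pt "23.2 0 0 0 0 0 130"

```text
clock: 48.0
eef_pos: [0.5979, 0.3468, 0.0786]
tcp_rot: [-0.004, 0.707, 0.004, 0.707]
ft_force: [-0.1, 0.1, -0.8]
grip_width: 0.0508
```

```bash
python3 - <<'E'
from h import *
p,M,s=pose(); print(p,s["grip_width"],s["ft_force"],s["clock"])
im,d=grab("scene","s26.png",(110,230,100,240),5)
E
```

```text
[0.59791301 0.34675503 0.07856122] 0.050793405745520166 [-0.14319387  0.05402949 -0.82185882] 48.0
```

View pics/s26.png

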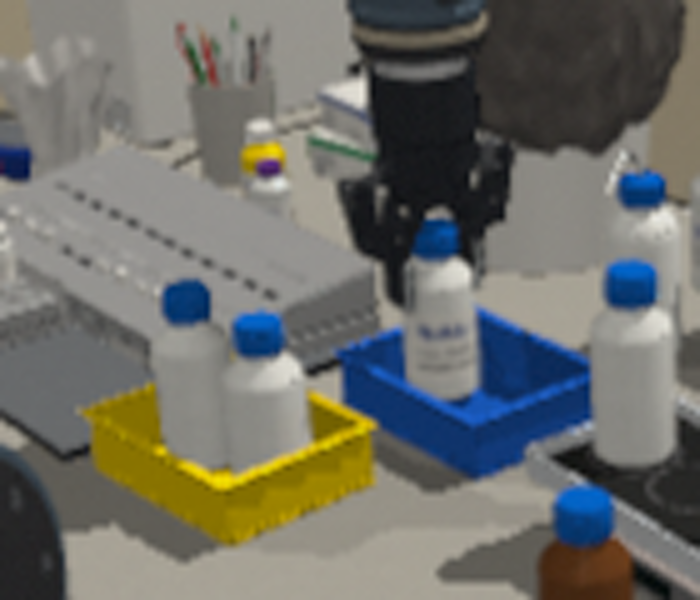

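Emit:
move_arm --pt "0.3 0 0 0 0 0 130" --pt "0.6 0 0 0 0 0 130" --pt "0.75 0 0 0 0 0 130" --pt "0.75 0 0 0 0 0 130"

```text
clock: 48.38
eef_pos: [0.5975, 0.3473, 0.0699]
tcp_rot: [-0.004, 0.707, 0.004, 0.707]
ft_force: [-0.0, 0.3, -1.7]
grip_width: 0.0507
```

Emit:
move_arm --pt "0.12 0 0 0 0 0 130" --pt "0.12 0 0 0 0 0 105" --pt "0.12 0 0 0 0 0 95" --pt "0.12 0 0 0 0 0 80" --pt "0.12 0 0 0 0 0 60" --pt "0.12 0 0 0 0 0 45" --pt "0.12 0 0 0 0 0 45"

```text
clock: 48.97
eef_pos: [0.5975, 0.3473, 0.0686]
tcp_rot: [-0.004, 0.707, 0.004, 0.707]
ft_force: [-0.3, -0.7, -0.5]
grip_width: 0.0703
```

Emit:
move_arm --pt "-1 0 0 0 0 0 45" --pt "-3 0 0 0 0 0 45" --pt "-6 0 0 0 0 0 45" --pt "-10 0 0 0 0 0 45" --pt "-14 0 0 0 0 0 45" --pt "-18 0 0 0 0 0 45" --pt "-22 0 0 0 0 0 45" --pt "-22 -4 -0.3 0 0 0 45" --pt "-22 -8 -0.6 0.03 0 0 45" --pt "-22 -12 -0.9 0.05 0 0 45" --pt "-22 -16 -1.2 0.07 0 0 45" --pt "-22 -19.5 -1.6 0.082 0 0 45"

```text
clock: 49.97
eef_pos: [0.5834, 0.1499, 0.2897]
tcp_rot: [0.025, 0.706, -0.025, 0.707]
ft_force: [0.5, 0.3, -0.1]
grip_width: 0.0702
```

```bash
python3 - <<'E'
from h import *
np.set_printoptions(precision=4,suppress=True)
p,M,s=pose(); print(p,s["grip_width"],s["ft_force"],s["clock"])
im,d=grab("scene","s27.png",(110,230,100,240),5)
print(rel([.5768,.1120,.12],down(np.radians(-4))))
E
```

```text
[0.5834 0.1499 0.2897] 0.0702277575663313 [ 0.4953  0.332  -0.076 ] 49.9667
(array([17.04, -3.28, -0.42]), array([-0.0054,  0.0017,  0.0016]))
```

View pics/s27.png

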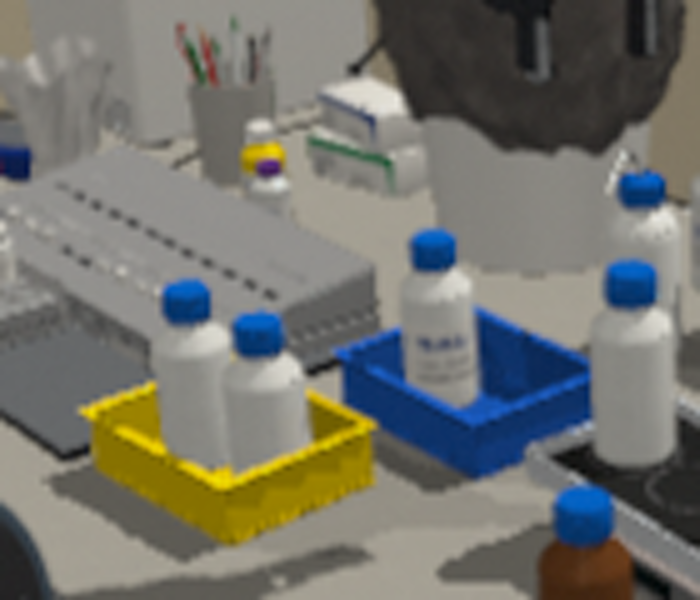

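Bottle B stands in the blue tub. Next is bottle A.

Emit:
move_arm --pt "0 -2 -0.2 0 0 0 45" --pt "0 -3.5 -0.4 0 0 0 45" --pt "0 -3.5 -0.4 0 0 0 45" --pt "0 -3.5 -0.4 0 0 0 45"

```text
clock: 50.35
eef_pos: [0.5774, 0.1171, 0.2893]
tcp_rot: [0.025, 0.706, -0.025, 0.707]
ft_force: [0.3, 0.3, -0.0]
grip_width: 0.0701
```

```bash
python3 - <<'E'
from h import *
np.set_printoptions(precision=4,suppress=True)
p,M,s=pose(); print(p,s["clock"]);print(rel([.5768,.1120,.12],down(np.radians(-4))))
E
```

```text
[0.5774 0.1171 0.2893] 50.35
(array([16.93, -0.52, -0.03]), array([-0.0011,  0.0006, -0.0003]))
```

Emit:
move_arm --pt "2 -0.5 0 0 0 0 45" --pt "5 -0.5 0 0 0 0 45" --pt "8.5 -0.5 0 0 0 0 45" --pt "12 -0.5 0 0 0 0 45" --pt "15 -0.5 0 0 0 0 45" --pt "16.9 -0.5 0 0 0 0 45" --pt "16.9 -0.5 0 0 0 0 45" --pt "16.9 -0.5 0 0 0 0 70" --pt "16.9 -0.5 0 0 0 0 100" --pt "16.9 -0.5 0 0 0 0 130" --pt "16.9 -0.5 0 0 0 0 130" --pt "16.9 -0.5 0 0 0 0 130"

```text
clock: 51.35
eef_pos: [0.5781, 0.113, 0.1216]
tcp_rot: [0.025, 0.706, -0.024, 0.708]
ft_force: [-2.8, 0.9, 7.7]
grip_width: 0.0509
```

Emit:
move_arm --pt "-1 0 0 0 0 0 130" --pt "-3 0 0 0 0 0 130" --pt "-6 0 0 0 0 0 130" --pt "-9 0 0 0 0 0 130" --pt "-12 0 0 0 0 0 130" --pt "-15 0 0 0 0 0 130" --pt "-18 0 0 0 0 0 130" --pt "-19 0 0 0 0 0 130" --pt "-19 0 0 0 0 0 130" --pt "-19 0 0 0 0 0 130"

```text
clock: 52.18
eef_pos: [0.5773, 0.1125, 0.3103]
tcp_rot: [0.025, 0.706, -0.025, 0.707]
ft_force: [-0.1, -0.4, -2.7]
grip_width: 0.0509
```

```bash
python3 weigh.py; python3 -c "
from h import *
im,d=grab('scene','s28.png',(60,260,80,320),3)
print(rel([.5975,.2750,.30],down(np.radians(0.7))))"
```

```text
[0.5767 0.1124 0.3089] -4.012890642491832 0.05090552347954907 52.4833
[-0.0104 -0.2961 -1.9167] [0.3272 0.451  0.7059]
stock 0 ((0.0, 0.0), (0.0, 0.0), 0.0)
waste 0 ((0.0, 0.0), (0.0, 0.0), 0.0)
(array([ 0.91, 16.36,  0.93]), array([-0.0822, -0.001 ,  0.0003]))
```

View pics/s28.png

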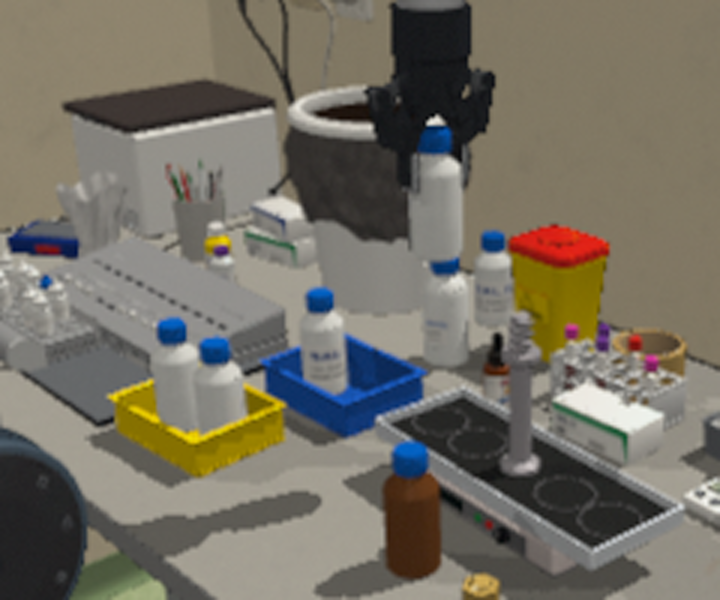

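Bottle A weighs about 1.9 N, so it is full and goes into the near half of the blue tub.

Emit:
move_arm --pt "0 2.5 0.15 -0.02 0 0 130" --pt "0 5.5 0.3 -0.04 0 0 130" --pt "0 8.5 0.5 -0.06 0 0 130" --pt "0 11.5 0.7 -0.08 0 0 130" --pt "0 14.5 0.9 -0.082 0 0 130" --pt "0 16.2 0.93 -0.082 0 0 130" --pt "0 16.36 0.93 -0.082 0 0 130" --pt "0 16.36 0.93 -0.082 0 0 130"

```text
clock: 53.2
eef_pos: [0.5976, 0.276, 0.3088]
tcp_rot: [-0.005, 0.707, 0.005, 0.707]
ft_force: [1.5, -1.0, -2.2]
grip_width: 0.0508
```

```bash
python3 - <<'E'
from h import *
np.set_printoptions(precision=4,suppress=True)
im,d=grab("wrist","w29.png")
p,M,s=pose(); print(p,s["grip_width"],s["clock"]); print(rel([.5975,.275,.078],down(np.radians(.7))))
E
```

```text
[0.5977 0.2751 0.3092] 0.05101820148674664 53.25
(array([23.12,  0.  , -0.01]), array([ 0.0004, -0.0005,  0.0005]))
```

View pics/w29.png

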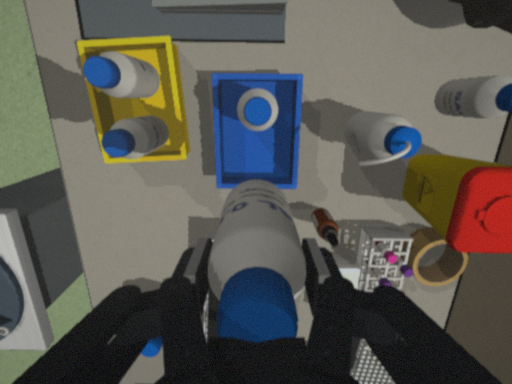

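The blue tub at (257,130) holds bottle B in its far half, and the near half is free. Lowering bottle A.

Emit:
move_arm --pt "2 0 0 0 0 0 130" --pt "5 0 0 0 0 0 130" --pt "8.5 0 0 0 0 0 130" --pt "12 0 0 0 0 0 130" --pt "15.5 0 0 0 0 0 130" --pt "19 0 0 0 0 0 130" --pt "21.3 0 0 0 0 0 130" --pt "22.6 0 0 0 0 0 130" --pt "23.2 0 0 0 0 0 130" --pt "23.2 0 0 0 0 0 130" --pt "23.2 0 0 0 0 0 130"

```text
clock: 54.17
eef_pos: [0.5982, 0.2746, 0.0788]
tcp_rot: [-0.004, 0.707, 0.004, 0.707]
ft_force: [0.3, 0.2, -1.8]
grip_width: 0.0507
```

Emit:
move_arm --pt "0.3 0 0 0 0 0 130" --pt "0.6 0 0 0 0 0 130" --pt "0.75 0 0 0 0 0 130" --pt "0.75 0 0 0 0 0 130"

```text
clock: 54.5
eef_pos: [0.5977, 0.275, 0.0701]
tcp_rot: [-0.004, 0.707, 0.004, 0.707]
ft_force: [-0.2, -0.5, -1.6]
grip_width: 0.0507
```

```bash
python3 - <<'E'
from h import *
p,M,s=pose(); print(p,s["grip_width"],s["ft_force"],s["clock"])
im,d=grab("scene","s30.png",(110,230,100,240),5)
E
```

```text
[0.59774051 0.27502016 0.07014402] 0.05068319374788143 [-0.15400899 -0.4588542  -1.56033673] 54.5
```

View pics/s30.png

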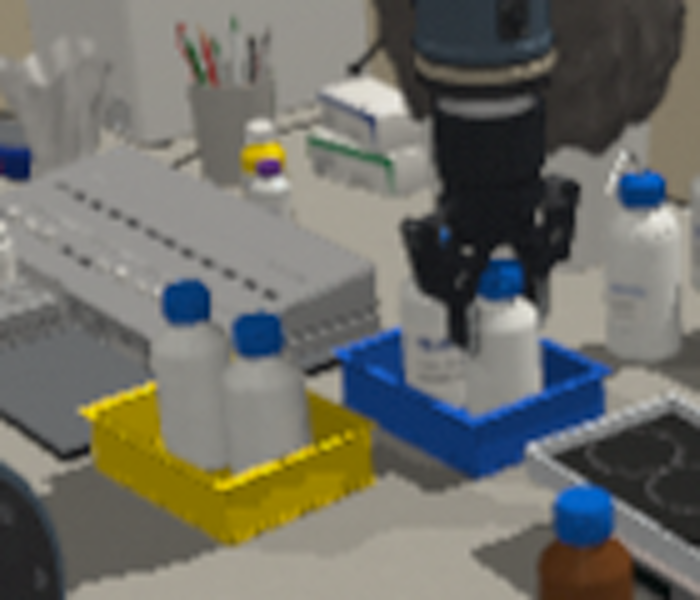

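Emit:
move_arm --pt "0.12 0 0 0 0 0 130" --pt "0.12 0 0 0 0 0 105" --pt "0.12 0 0 0 0 0 95" --pt "0.12 0 0 0 0 0 80" --pt "0.12 0 0 0 0 0 60" --pt "0.12 0 0 0 0 0 45" --pt "0.12 0 0 0 0 0 45"

```text
clock: 55.13
eef_pos: [0.5978, 0.2751, 0.069]
tcp_rot: [-0.004, 0.707, 0.004, 0.707]
ft_force: [0.4, 1.2, 0.0]
grip_width: 0.0704
```

Emit:
move_arm --pt "-1 0 0 0 0 0 45" --pt "-3 0 0 0 0 0 45" --pt "-6 0 0 0 0 0 45" --pt "-10 0 0 0 0 0 45" --pt "-14 0 0 0 0 0 45" --pt "-18 0 0 0 0 0 45" --pt "-22 0 0 0 0 0 45" --pt "-22 -4 -2 0 0 0 45" --pt "-22 -8 -4 0 0 0 45" --pt "-22 -12 -6 0 0 0 45" --pt "-22 -15 -8 0 0 0 45" --pt "-22 -18 -10 0 0 0 45"

```text
clock: 56.13
eef_pos: [0.4987, 0.0924, 0.2896]
tcp_rot: [-0.004, 0.707, 0.004, 0.707]
ft_force: [0.0, -1.1, 0.1]
grip_width: 0.0707
```

Emit:
move_arm --pt "0 -3 -1.5 0 0 0 45" --pt "0 -6 -3 0 0 0 45" --pt "0 -8 -4 0 0 0 45" --pt "0 -8 -4 0 0 0 45" --pt "0 -8 -4 0 0 0 45" --pt "0 -8 -4 0 0 0 45"

```text
clock: 56.63
eef_pos: [0.4612, 0.0137, 0.2896]
tcp_rot: [-0.004, 0.707, 0.004, 0.707]
ft_force: [0.5, -1.2, -1.1]
grip_width: 0.0704
```

```bash
python3 - <<'E'
from tubs import *
np.set_printoptions(precision=4,suppress=True)
p,M,s=pose(); print(p,s["grip_width"],s["ft_force"],s["clock"])
im,d=grab("top","t31.png",(110,300,100,420),2.4); tubs(im,d)
im,d=grab("scene","s31.png",(90,350,70,400),2.3)
E
```

```text
[0.4612 0.0137 0.2896] 0.07036592309126592 [ 0.5394 -1.2137 -1.1419] 56.6333
stock 173 ((595.9493408203125, 361.2018737792969), (123.42674255371094, 65.05235290527344), 1.3137389421463013)
waste 268 ((423.129150390625, 385.6789855957031), (123.99999237060547, 97.88796997070312), 3.5641727447509766)
```

View pics/t31.png

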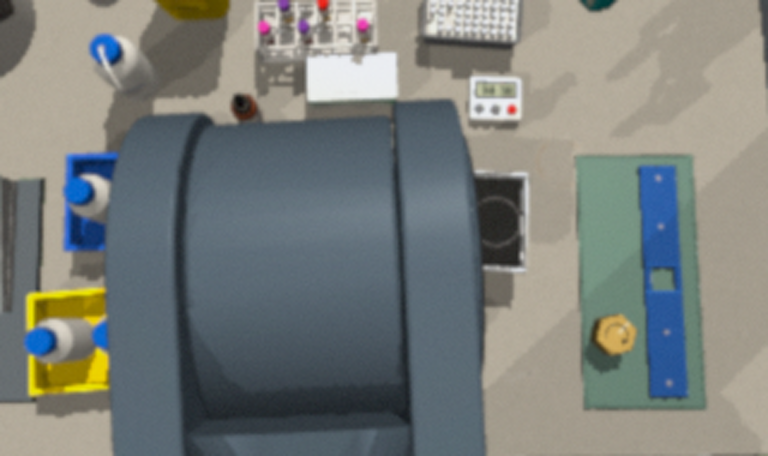

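View pics/s31.png

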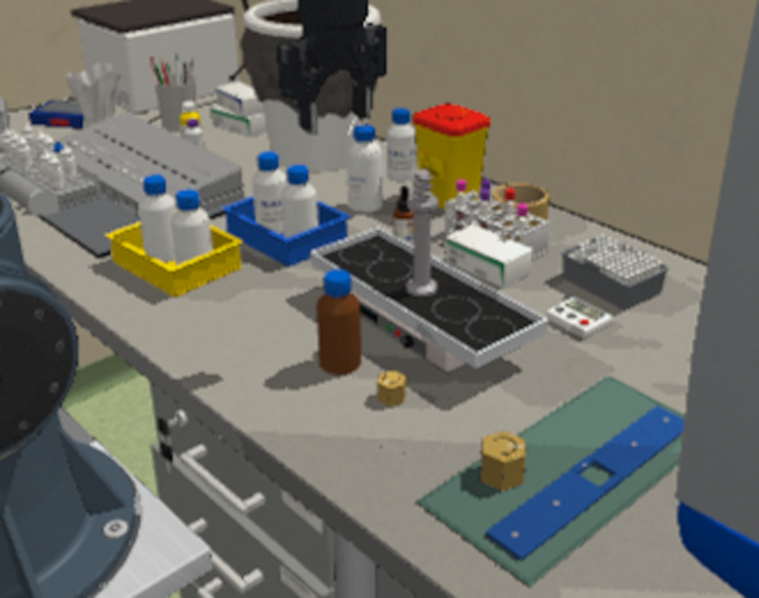

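The pictures show two bottles upright in each tub, an empty mixer deck, and the nut and bar flat on the mat. The timer, carton and dropper have not moved, and the gripper is clear. Handing in.

```bash
python3 -c "
from station import job
print(job.hand_in())"
```

```text
the job is handed in; nothing more can be done
None
```

The mixer is stripped and all four bottles are cleared; I handed the job in at about 57 s of the 210 s.

- **Nut:** I turned the large brass nut clockwise about 1.1 turns in two grips, with its weight confirming it was free. It stands on the parts mat.
- **Clamp bar:** it lies flat on the mat beside the nut. I had gripped it lower than ideal, so it dropped about 1 cm when I let go. I had also regripped it twice before lifting, because the first grip was only at the fingertips.
- **Bottles:** all four were present.

| Position on the mixer (y, mm) | Lift force (N) | Judged | Went to |
|---|---|---|---|
| -128 | about 0.5 | empty | yellow waste tub |
| -66 | about 0.5 | empty | yellow waste tub |
| 66 | about 2.4 | full | blue stock tub |
| 128 | about 1.9 | full | blue stock tub |

- **Knocked tub:** the yellow tub shifted about 3 cm just after the first bottle went in. The bottle rocked but settled upright, and I measured the tub again before placing the second one.

**Last checks:** the scene picture showed two bottles upright in each tub, an empty deck, and the nut and bar on the mat. The timer, carton, dropper, brown bottle and small nut were where they started. The gripper was open and clear at z = 0.29 m. In the last top view the arm hid parts of the tubs, so their final fit there was incomplete and I relied on the scene view for them. The force reading was noisy, with a spread of 0.3 to 0.7 N, but the full and empty readings were clearly apart.

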